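Rebuild the dough roller after washing

TASK

Put the washed dough roller back together: slide the long plain sleeve onto the machine's bare shaft and push it fully home against the shoulder, then the flanged drum up against the sleeve, then the end cap, open end first, up against the drum. Only when all three are on, slide the lock tab on top of the machine fully aside, then press the start button it was covering all the way down and let it come up again, leaving the tab aside. Leave the bowl, jar, mug, tin and spatula where they stand.

Things in the scene. Friction and masses are not known exactly. Their poses are not given: they have to be found in the camera images.
- machine: Low metal drive unit fixed to the counter, 180 mm (x) by 200 mm (y) by 160 mm high, its top flat. Origin: centre of its underside on the counter. Its +x axis points level along the shaft to the shaft's free end (roughly to the robot's right); the shaft sticks out of its +x face. The lock tab and start button are on its top.
- shaft_root (a point): Point on the shaft's axis at the shoulder (a 56 mm disc), 105 mm along machine +x from the machine's origin and 120 mm above the counter; axes as the machine's. The steel shaft is fixed, level, 16 mm thick and 220 mm long from here along +x. When home, the sleeve's centre is 50 mm from here, the drum's centre 135 mm and the cap's mouth 170 mm, along +x.
- shaft_tip (a point): Free end of the shaft on its axis, 220 mm from shaft_root along machine +x; the last 8 mm taper to 8 mm thick.
- sleeve: Long plain white plastic tube, 100 mm long, 50 mm outside, 24 mm bore right through, 160 g. Origin: its centre, on the bore axis; x is the bore axis (ends alike). Lies on a cradle with its axis level, 37 mm above the counter.
- drum: White plastic spool, 70 mm long, 24 mm bore right through, 140 g: 46 mm thick waist, 50 mm long, between two end flanges 58 mm across and 10 mm thick. Origin: its centre, on the bore axis; x is the bore axis (ends alike). Lies on a cradle with its axis level, 41 mm above the counter.
- cap: White plastic end cap, 68 mm long, 50 mm outside, 24 mm bore 58 mm deep from its mouth, the other end closed, 120 g. Origin: middle of its length, on the bore axis; +x is the bore axis towards the closed end, so it goes on the shaft with +x along machine +x, and 50 mm of shaft is inside it when home. It starts with +x within about 0.6 rad of machine +x. Lies on a cradle with its axis level, 37 mm above the counter.
- cap_mouth (a point): Centre of the cap's open end, 34 mm from its origin along its -x.
- cradle_a: Grey plastic cradle fixed to the counter, 125 mm (x) by 60 mm, 12 mm thick, with two ridges along x, 6 mm high, 19 to 24 mm either side of its middle. Origin: centre of its underside. The sleeve lies on it at the start, bore along x.
- cradle_b: The same kind of cradle, under the drum.
- cradle_c: The same kind of cradle, under the cap.
- lock (a joint): Slide of the black lock tab on the machine's top, m: near 0 covers the start button, 0.06 is fully aside. It grows as the tab moves along machine -x (away from the shaft); about 1.5 N of friction, stays where left.
- lock_fin (a point): Middle of the top edge of the tab's upright fin, about 227 mm above the counter. The fin is 36 mm long (machine x), 12 mm thick (machine y), 36 mm high, on a 58 by 60 mm plate whose upper side is 191 mm above the counter. Moves with the tab.
- start (a joint): Travel of the start button, m: 0 is up, 0.006 fully down; a spring returns it, about 4 N when fully down.
- start_top (a point): Centre of the top of the round grey start button, 36 mm across, 182 mm above the counter, pressed straight down. It lies 3 mm beneath the lock tab until that is slid aside; two low rails, 184 mm above the counter and 64 mm apart (machine y), run either side along machine x.
- salsa_bowl: Bystander, not to be moved: small open white bowl, 72 mm across, 40 mm high. Origin: centre of its underside.
- salt_jar: Bystander, not to be moved: capped glass jar, 48 mm across, 75 mm high. Origin: centre of its underside.
- mug: Bystander, not to be moved: white mug, 76 mm across, 85 mm high. Origin: centre of its underside.
- tin: Bystander, not to be moved: food tin, 72 mm across, 100 mm high. Origin: centre of its underside.
- spatula: Bystander, not to be moved: kitchen spatula 240 mm long lying along its x on the counter between robot and machine.
There are look-alikes about, which are no part of the job. Leave any turquoise look-alike of the cap alone.

How it is judged:
On the way, in this order (a step that is already met when the one before it is completed fails the run):
1. the sleeve is on the shaft, home against the shoulder (gap under 10 mm) (x of sleeve in the frame of shaft_root below 0.06 m and angle between the x axis of sleeve and the x axis of shaft_root, either way round below 0.15 rad and y of sleeve in the frame of shaft_root between -0.012 and 0.012 m and z of sleeve in the frame of shaft_root between -0.012 and 0.012 m), for 0.2 s.
2. the drum is on the shaft, against the sleeve (under 12 mm from home) (all of step 1 and x of drum in the frame of shaft_root below 0.147 m and angle between the x axis of drum and the x axis of shaft_root, either way round below 0.15 rad and y of drum in the frame of shaft_root between -0.012 and 0.012 m and z of drum in the frame of shaft_root between -0.012 and 0.012 m), for 0.2 s.
3. the end cap is on the shaft end, mouth against the drum (under 12 mm from home) (x of drum in the frame of shaft_root below 0.147 m and angle between the x axis of each of drum, cap and the x axis of shaft_root, either way round below 0.15 rad and y of drum in the frame of shaft_root between -0.012 and 0.012 m and z of drum in the frame of shaft_root between -0.012 and 0.012 m and x of cap_mouth in the frame of shaft_root below 0.182 m and y of cap in the frame of shaft_root between -0.012 and 0.012 m and z of cap in the frame of shaft_root between -0.012 and 0.012 m), for 0.2 s.
4. the lock tab is slid aside (beyond 50 mm) (value of joint lock above 0.05 m), for 0.1 s.
5. the start button is pressed down (beyond 4 mm) (value of joint start above 0.004 m), for 0.05 s.
At the end, for the whole second after the job is handed in: Sleeve, drum and cap hang at rest on the shaft in that order from the shoulder, each within about 8 mm (cap 12 mm) of its home place along it, on its axis within 12 mm and 0.15 rad; the lock tab is more than 45 mm aside and the start button is up again (under 2 mm) (x of sleeve in the frame of shaft_root below 0.058 m and angle between the x axis of each of sleeve, drum, cap and the x axis of shaft_root, either way round below 0.15 rad and y of sleeve in the frame of shaft_root between -0.012 and 0.012 m and z of sleeve in the frame of shaft_root between -0.012 and 0.012 m and x of drum in the frame of shaft_root below 0.145 m and y of drum in the frame of shaft_root between -0.012 and 0.012 m and z of drum in the frame of shaft_root between -0.012 and 0.012 m and x of cap_mouth in the frame of shaft_root below 0.182 m and y of cap in the frame of shaft_root between -0.012 and 0.012 m and z of cap in the frame of shaft_root between -0.012 and 0.012 m and linear speed of each of sleeve, drum, cap below 0.02 m/s and value of joint lock above 0.045 m and value of joint start below 0.002 m); the robot touches nothing.
It fails at once if a bystander (bowl, jar, mug, tin or spatula) is moved more than 50 mm (distance of any of salsa_bowl, salt_jar, mug, tin, spatula from where it was at the start of the episode above 0.05 m).
It also fails if it takes over 72 s, if anything falls off the work surface, if the arm or the gripper's body presses on something with over 40 N, if the wrist force passes 120 N, or if a joint passes its speed limit or range.

ROBOT

A 7-joint arm with a two-finger parallel gripper is mounted at the origin on the work surface. World frame = base frame: x ahead of the robot, y to its left, z up, the work surface at z = 0. Lengths are in m, angles in rad, forces in N, time in s.
With the tool pointing down it reaches from about 0.425 to 0.95 m from the base axis. Payload 4.7 kg.
Tool frame: the origin (TCP) lies on the centre line of the jaws, within the pads' length; the fingertips stand 22 mm ahead of it and the grasp point (between the pads) lies 3 mm ahead of it; z points along the fingers, y is the direction in which the jaws open and shut (so a half turn about z gives the same grasp; the last joint's range is limited). The gripper opens to 87 mm and grips with 3 to 60 N. Pads are 19 mm wide; open, the fingers measure 117 mm over their backs; the gripper's body (75 mm by 190 mm) begins 51 mm behind the grasp point.
Start: joints at [-1.316, 0.469, -0.049, 1.532, 0.024, 1.141, -0.082], TCP at [0.189, 0.648, 0.219] pointing down, gripper open.
Joint ranges: [-2.59, 2.59], [-0.33, 1.99], [-1.39, 1.29], [0.1, 2.45], [-1.04, 4.18], [0.21, 1.99], [-2.66, 2.66]. Speed limits (rad/s): [2.57, 2.57, 3.14, 3.14, 3.14, 3.14, 3.14].

INTERFACE

Orientations are given as a unit quaternion [w, x, y, z].
In Python, from cell import sense, snapshot, bot gives the robot as it stands.
- The arm moves only by the tool carry_out, never from a script. Its argument "plan" is a list of rows, each a list of 7 numbers: the shift along the world's x, y, z in mm, then the turn, a rotation vector about the world's x, y, z in degrees, then the gripper's target within -1 to 1 (fully open at 1, half-way at 0, shut at -1). A call has exactly 10 rows; each row is the pose to reach, as a shift and turn from the pose measured when the call began; what a row does not reach only later rows make up. A row lasts 1/10 s, in which the tool goes at most 50 mm and 8.59 degrees, less where a joint would pass 70% of its speed; a pose out of reach is approached as far as the arm can. A call with a gripper value outside its range is refused whole. The fingers move at their own pace and stop on an object; "grip_force" is the grip in N (left out, the last holds). Time passes only in rows, so rows that repeat a pose let the fingers close, or fill a call up. It gives the time, the measured TCP pose, the force and the opening at its end, in the units of the state.
- sense(): the state, without advancing time (a new reading comes with each control period).
- snapshot(name): name is "side" or "top" or "wrist"; returns a dict with "pixels" (400x640x3 uint8, red, green, blue), "intrinsics" (3x3 intrinsics, pixels), "k1" (the pictures are not rectified: a ray, as slopes to the right and down, at radius r is drawn at 1 + k1 r^2 times it, then the intrinsics apply), "world_from_camera" (4x4, takes a point from camera to world coordinates). Camera axes: x right, y up, looking along -z (the intrinsics and any distortion apply to the point x, -y, -z); pixel columns grow to the right and rows downward; lengths in m; the calibration is good to about 2 mm. A picture is of the moment at which its call begins. There is no depth.
- bot.finish_job(): hands the job in, once; it reports no verdict.
The state is a dict: "clock": time; "joint_pos": joint angles; "qvel": joint speeds; "joint_efforts": joint torques, N m; "tcp_pos": TCP position; "tool_rot": TCP orientation; "force": force on the tool from outside, world axes, zero at the start; "ft_torque": the same for the moment, N m; "grip_width": opening from 0.0 (shut) to 1.0 (fully open).
Only numpy, scipy, OpenCV 4.12 (cv2) and the standard library are available. Lean on these libraries where they do the work, as an engineer would, in place of code of your own. Each camera call takes 0.05 s, during which the arm holds its last target.

## Working session

There is one attempt and no reset: what is moved stays moved. The work goes in short steps, Python scripts to look and compute and a tool call to move; the robot and the scene stay as the last step left them, time stands still between calls to the robot, and variables do not carry over. Pictures are saved under pics/ and viewed, and the job is handed in when it is done.

Besides the shell and the picture viewer there is one more tool, called after "Call:" as name([rows], argument=value, ...), one row to a line, values as JSON. carry_out: Moves the arm, as the interface text tells. Its arguments: {"type":"object","properties":{"plan":{"type":"array"},"grip_force":{"type":"number"}},"required":["plan"]}

```bash
ls; mkdir -p pics; cat > h.py <<'E'
import numpy as np,cv2
from cell import sense,snapshot,bot
def snap(n,fn=None):
    s=snapshot(n)
    if fn: cv2.imwrite('pics/'+fn,cv2.cvtColor(np.asarray(s['pixels']),cv2.COLOR_RGB2BGR))
    return s
def ray(s,u,v):
    K=np.array(s['intrinsics']);k1=s['k1']
    d=cv2.undistortPoints(np.array([[[u,v]]],float),K,np.array([k1,0,0,0.]))[0,0]
    T=np.array(s['world_from_camera'])
    return T[:3,3],T[:3,:3]@np.array([d[0],-d[1],-1])
def onz(s,u,v,z):
    o,d=ray(s,u,v);return o+d*(z-o[2])/d[2]
def tri(*rs):
    A=np.zeros((3,3));b=np.zeros(3)
    for o,d in rs:
        d=d/np.linalg.norm(d);P=np.eye(3)-np.outer(d,d);A+=P;b+=P@o
    p=np.linalg.solve(A,b)
    return p,[np.linalg.norm(np.cross(p-o,d/np.linalg.norm(d))) for o,d in rs]
def proj(s,p):
    T=np.array(s['world_from_camera']);c=np.linalg.inv(T)@np.append(p,1)
    x,y=c[0]/-c[2],-c[1]/-c[2];r=x*x+y*y;f=1+s['k1']*r
    return (np.array(s['intrinsics'])@[x*f,y*f,1])[:2]
E
python3 - <<'E'
from h import *
np.set_printoptions(precision=4,suppress=True)
for n in ['side','top','wrist']:
    s=snap(n,n+'0.png');print(n,s['k1'],np.array(s['intrinsics']).tolist());print(np.array(s['world_from_camera']))
print(sense())
E
```

```text
pics
side -0.04181121275554316 [[421.8729104842555, 0.0, 321.96987482601276], [0.0, 421.8729104842555, 201.68934142082222], [0.0, 0.0, 1.0]]
[[ 0.9674  0.1233 -0.2211  0.1978]
 [-0.2528  0.5184 -0.8169 -0.9931]
 [ 0.0139  0.8462  0.5327  0.7781]
 [ 0.      0.      0.      1.    ]]
top -0.10669334847894801 [[447.06406984065484, 0.0, 320.32062709907365], [0.0, 447.06406984065484, 203.02854492178892], [0.0, 0.0, 1.0]]
[[-0.0264  0.9939 -0.1068  0.325 ]
 [-0.9996 -0.0272 -0.0058 -0.038 ]
 [-0.0087  0.1066  0.9943  1.3558]
 [ 0.      0.      0.      1.    ]]
wrist 0.007106672936493243 [[305.28714254810984, 0.0, 319.61858836178175], [0.0, 305.28714254810984, 200.97561644918562], [0.0, 0.0, 1.0]]
[[ 0.2792 -0.9233 -0.2637  0.1173]
 [ 0.9602  0.268   0.0783  0.669 ]
 [-0.0017 -0.275   0.9614  0.3828]
 [ 0.      0.      0.      1.    ]]
{'clock': 0.15, 'joint_pos': array([-1.3159,  0.4693, -0.0486,  1.5334,  0.0241,  1.141 , -0.0823]), 'qvel': array([ 0.0007, -0.0002, -0.0013, -0.0046, -0.0004, -0.0007, -0.0001]), 'joint_efforts': array([  0.0009, -50.8424,  -0.0806, -23.642 ,  -0.0613,   0.0356,
         0.0001]), 'tcp_pos': array([0.1888, 0.6476, 0.2185]), 'tool_rot': array([-0.0001,  0.1414,  0.99  , -0.0008]), 'force': array([-0.3151, -0.3044, -1.104 ]), 'ft_torque': array([-0.0006, -0.0255,  0.0166]), 'grip_width': 1.000349697257452}
```

View pics/side0.png

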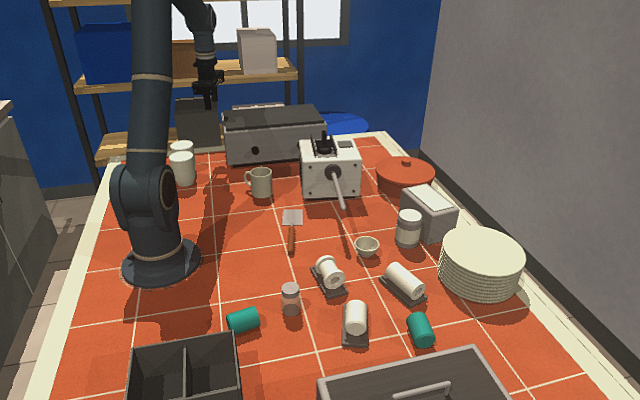

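View pics/top0.png

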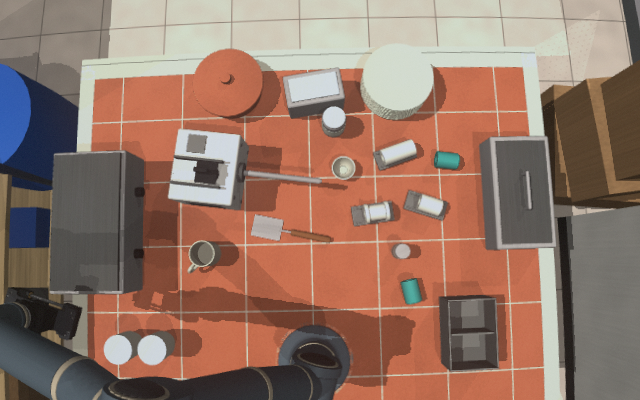

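View pics/wrist0.png

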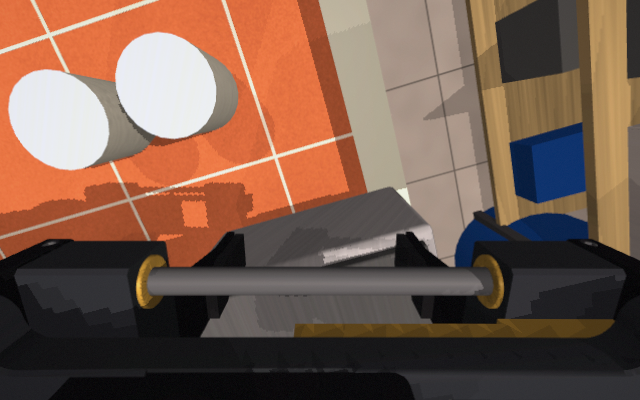

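```bash
python3 - <<'E'
import cv2,numpy as np
a=cv2.imread('pics/top0.png');b=cv2.imread('pics/side0.png')
cv2.imwrite('pics/c1.png',cv2.resize(a[110:280,320:480],None,fx=3.5,fy=3.5,interpolation=cv2.INTER_CUBIC))
cv2.imwrite('pics/c2.png',cv2.resize(a[110:220,155:335],None,fx=4.4,fy=4.4,interpolation=cv2.INTER_CUBIC))
cv2.imwrite('pics/c3.png',cv2.resize(b[230:360,290:450],None,fx=4.5,fy=4.5,interpolation=cv2.INTER_CUBIC))
cv2.imwrite('pics/c4.png',cv2.resize(b[120:220,280:380],None,fx=5.5,fy=5.5,interpolation=cv2.INTER_CUBIC))
E
```

```text
(no output)
```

View pics/c1.png

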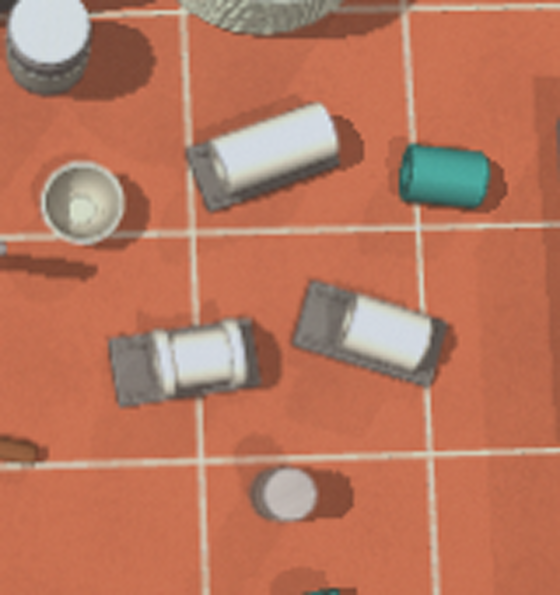

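View pics/c2.png

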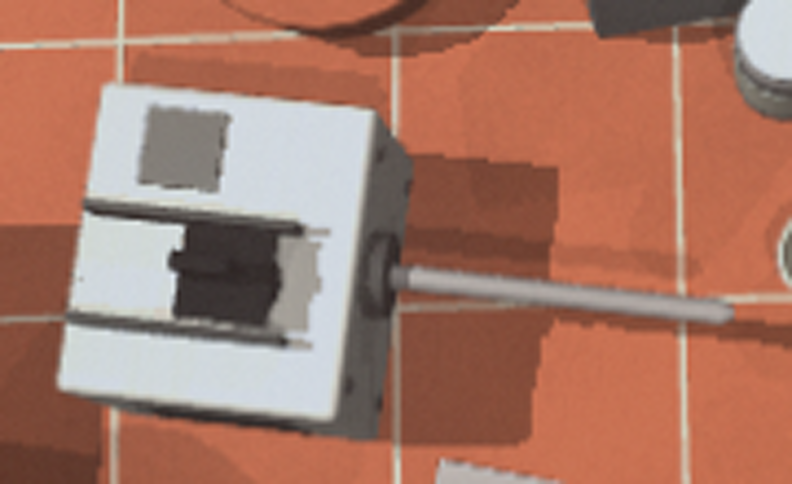

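View pics/c3.png

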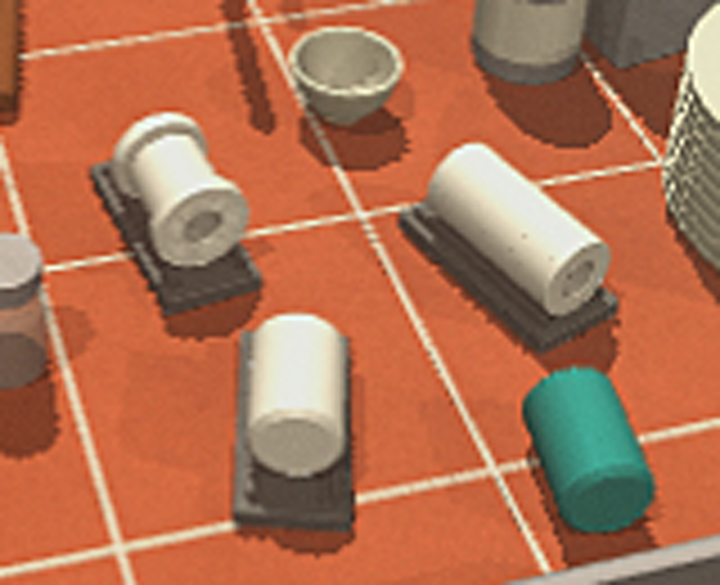

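View pics/c4.png

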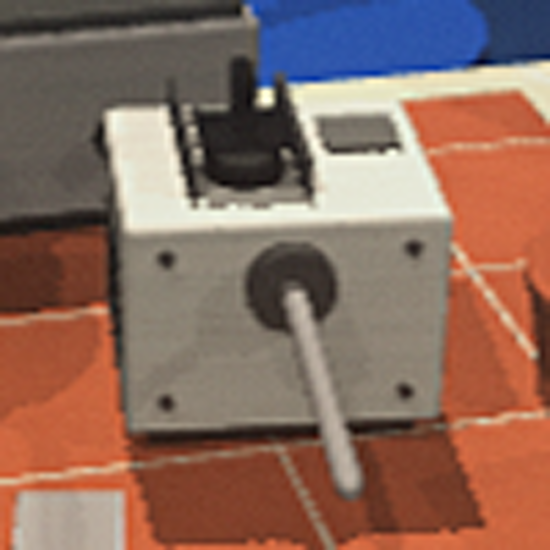

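```bash
cat > m.py <<'E'
from h import *
np.set_printoptions(precision=4,suppress=True)
t=snapshot('top');s=snapshot('side')
c2=lambda x,y:(155+x/4.4-.4,110+y/4.4-.4)
c4=lambda x,y:(280+x/5.5-.4,120+y/5.5-.4)
for c in [(105,84),(377,110),(333,420),(58,388)]: print('corner',onz(t,*c2(*c),.16))
for c in [(108,112),(400,100),(450,215),(125,233)]: print('corner side',onz(s,*c4(*c),.16))
tip=tri(ray(t,*c2(731,312)),ray(s,*c4(349,491)));print('tip',tip)
root=tri(ray(t,*c2(395,277)),ray(s,*c4(293,290)));print('root',root)
def seg(im,box):
    x0,y0,x1,y1=box
    hsv=cv2.cvtColor(im,cv2.COLOR_RGB2HSV)
    m=((hsv[...,1]<70)&(hsv[...,2]>135)).astype(np.uint8)
    z=np.zeros_like(m);z[y0:y1,x0:x1]=m[y0:y1,x0:x1]
    z=cv2.morphologyEx(z,cv2.MORPH_OPEN,np.ones((3,3)))
    c=max(cv2.findContours(z,cv2.RETR_EXTERNAL,cv2.CHAIN_APPROX_NONE)[0],key=cv2.contourArea)
    return c
tb={'sleeve':(370,130,425,175),'drum':(350,195,400,232),'cap':(405,185,450,222)}
sb={'sleeve':(380,255,430,305),'drum':(310,250,350,295),'cap':(335,295,375,345)}
for n,h in [('sleeve',.037),('drum',.041),('cap',.037)]:
    a=cv2.minAreaRect(seg(t['pixels'],tb[n]));b=cv2.minAreaRect(seg(s['pixels'],sb[n]))
    print(n,a,b)
    print('   tri',tri(ray(t,*a[0]),ray(s,*b[0])))
    P=cv2.boxPoints(a);L=[np.linalg.norm(P[1]-P[0]),np.linalg.norm(P[2]-P[1])]
    q=[(P[0]+P[3])/2,(P[1]+P[2])/2] if L[0]>L[1] else [(P[0]+P[1])/2,(P[2]+P[3])/2]
    w=[onz(t,*x,h+.01) for x in q];d=w[1]-w[0];print('   ends',w,np.degrees(np.arctan2(d[1],d[0])),np.linalg.norm(d))
for n,u,v,h in [('bowl',343,167,.04),('jar',403,250,.075),('tin',334,120,.1),('plates',397,80,.1),('platesedge',396,118,.08),('mug',203,253,.085),('lid',227,80,.1),('box',313,90,.1),('drawer',490,190,.1)]: print(n,onz(t,u,v,h))
E
python3 m.py
```

```text
corner [0.6725 0.3587 0.16  ]
corner [0.6491 0.1845 0.16  ]
corner [0.4546 0.2127 0.16  ]
corner [0.4793 0.3859 0.16  ]
corner side [0.48   0.3749 0.16  ]
corner side [0.672  0.3511 0.16  ]
corner side [0.648  0.1818 0.16  ]
corner side [0.4534 0.2024 0.16  ]
tip (array([ 0.5207, -0.0335,  0.1188]), [np.float64(0.00040813606681614303), np.float64(0.00040813606681589095)])
root (array([0.5501, 0.1802, 0.1217]), [np.float64(0.0006735336054126222), np.float64(0.0006735336054125076)])
sleeve ((397.881591796875, 151.24769592285156), (15.365194320678711, 36.44379806518555), 70.55996704101562) ((405.50006103515625, 279.5000305175781), (43.84062194824219, 18.384777069091797), 45.0)
   tri (array([ 0.6183, -0.2685,  0.0365]), [np.float64(0.001117027410031626), np.float64(0.0011170274100316226)])
   ends [array([ 0.5977, -0.214 ,  0.047 ]), array([ 0.6322, -0.3191,  0.047 ])] -71.8087702308716 0.11066497616580571
drum ((376.4266662597656, 211.51101684570312), (18.542556762695312, 25.910133361816406), 81.46923065185547) ((329.7000427246094, 271.4000549316406), (34.435447692871094, 21.4662513732
[... 218 characters left out ...]
1 ])] -83.06054524761629 0.076263374145408
cap ((429.8899230957031, 204.36697387695312), (25.2866153717041, 16.091482162475586), 16.699241638183594) ((355.5, 317.5), (35.0, 21.0), 90.0)
   tri (array([ 0.4543, -0.3572,  0.0344]), [np.float64(0.0004367287737349351), np.float64(0.00043672877373493034)])
   ends [array([ 0.4645, -0.3184,  0.047 ]), array([ 0.4409, -0.3897,  0.047 ])] -108.3049978179011 0.07503747083202271
bowl [ 0.5726 -0.1009  0.04  ]
jar [ 0.3211 -0.2632  0.075 ]
tin [ 0.7002 -0.0766  0.1   ]
plates [ 0.8175 -0.2657  0.1   ]
platesedge [ 0.7078 -0.2601  0.08  ]
mug [0.3271 0.3083 0.085 ]
lid [0.8331 0.2355 0.1   ]
box [ 0.7928 -0.018   0.1   ]
drawer [ 0.4841 -0.5185  0.1   ]
```

Call:
carry_out([
  [15, -30, 20, 0, 0, -3, 1],
  [35, -70, 50, 0, 0, -6, 1],
  [60, -110, 80, 0, 0, -9, 1],
  [85, -150, 110, 0, 0, -12, 1],
  [110, -190, 130, 0, 0, -16, 1],
  [135, -230, 140, 0, 0, -20, 1],
  [160, -270, 140, 0, 0, -24, 1],
  [185, -312, 140, 0, 0, -28, 1],
  [210, -355, 140, 0, 0, -32, 1],
  [230, -397, 140, 0, 0, -36, 1],
])

```text
clock: 1.25
tcp_pos: [0.4169, 0.2546, 0.3591]
tool_rot: [-0.0, 0.442, 0.897, 0.0]
force: [0.7, -0.2, 0.1]
grip_width: 0.998
```

Call:
carry_out([
  [20, -45, 0, 0, 0, -2, 1],
  [40, -92, 0, 0, 0, -4, 1],
  [60, -138, 0, 0, 0, -6, 1],
  [80, -184, 0, 0, 0, -8, 1],
  [100, -230, 0, 0, 0, -10, 1],
  [120, -276, 0, 0, 0, -12, 1],
  [140, -322, -15, 0, 0, -14, 1],
  [160, -368, -35, 0, 0, -16, 1],
  [175, -412, -55, 0, 0, -18, 1],
  [188, -455, -75, 0, 0, -18.5, 1],
])

```text
clock: 2.25
tcp_pos: [0.6032, -0.1938, 0.287]
tool_rot: [0.0, 0.58, 0.815, 0.0]
force: [1.2, -0.0, 0.7]
grip_width: 0.996
```

```bash
python3 - <<'E'
from h import *
snap('wrist','w1.png');print(sense()['tcp_pos'],sense()['joint_pos'])
t=snapshot('top');s=snapshot('side');print(tri(ray(t,397,80),ray(s,483,252)))
E
```

```text
[ 0.6010194  -0.20307102  0.28295762] [-0.21252158  0.40303464  0.65528075  1.58268929 -0.24577264  1.24411219
  0.80619875]
(array([ 0.82765735, -0.27029202,  0.08636028]), [np.float64(0.00484714202983457), np.float64(0.004847142029834445)])
```

View pics/w1.png

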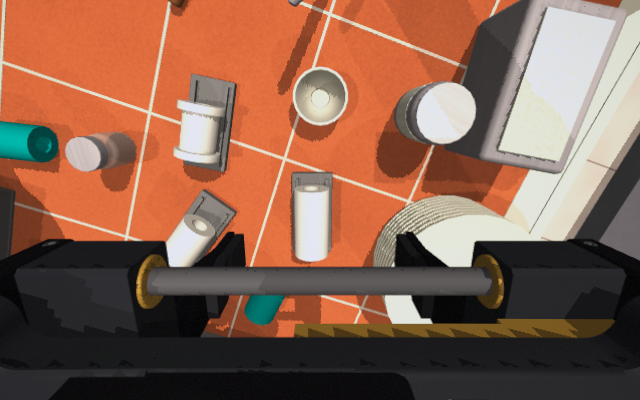

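```bash
python3 - <<'E'
from h import *
import pickle
s=snap('wrist','w2.png');pickle.dump(dict(s),open('w2.pkl','wb'));print(sense()['tcp_pos'],sense()['tool_rot'])
a=cv2.imread('pics/w2.png')
cv2.imwrite('pics/w2a.png',cv2.resize(a[60:275,150:360],None,fx=2.75,fy=2.75,interpolation=cv2.INTER_CUBIC))
E
```

```text
[ 0.60187632 -0.19352498  0.28672467] [-9.04498848e-04  5.81235115e-01  8.13734966e-01 -5.72049798e-04]
```

View pics/w2a.png

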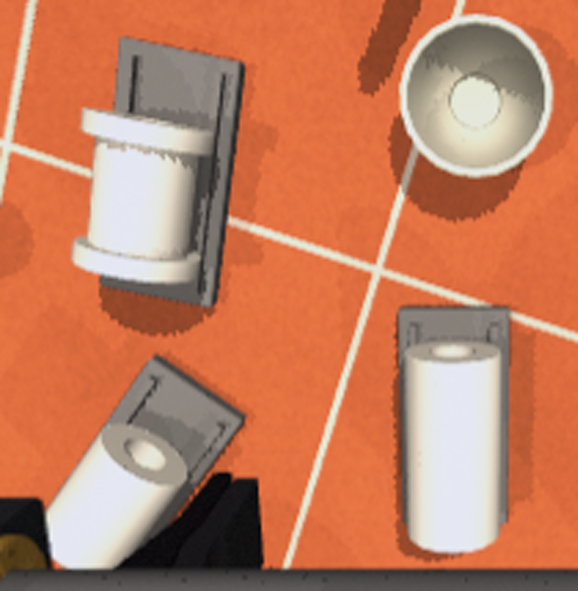

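```bash
cat > m2.py <<'E'
from h import *
import pickle
np.set_printoptions(precision=4,suppress=True)
s=pickle.load(open('w2.pkl','rb'));t=snapshot('top');sd=snapshot('side')
c=lambda x,y:(150+x/2.75-.3,60+y/2.75-.3)
a=onz(s,*c(453,400),.037);b=onz(s,*c(454,530),.037);d=b-a;print('sleeve axis',a,b,np.degrees(np.arctan2(d[1],d[0])))
print('hole near',onz(s,*c(452,352),.037),'rim top near',onz(s,*c(452,343),.062),'far rim top',onz(s,*c(454,541),.062))
print('cap mouth',onz(s,*c(147,452),.037))
print('drum near flange top',onz(s,*c(150,112),.07),onz(s,*c(140,240),.07))
print('bowl',onz(s,*c(476,97),.04))
# two-view height: sleeve centre wrist rect vs top
print('tri sleeve', tri(ray(s,*c(453.5,445)),ray(t,397.9,151.2)))
print('proj check', proj(t,[.6183,-.2685,.037]),proj(s,[.6183,-.2685,.037]))
E
python3 m2.py
```

```text
sleeve axis [ 0.6095 -0.2449  0.037 ] [ 0.6331 -0.3139  0.037 ] -71.09426485197056
hole near [ 0.601  -0.2211  0.037 ] rim top near [ 0.5982 -0.2111  0.062 ] far rim top [ 0.6317 -0.3082  0.062 ]
cap mouth [ 0.4669 -0.3235  0.037 ]
drum near flange top [ 0.4426 -0.1546  0.07  ] [ 0.4504 -0.2095  0.07  ]
bowl [ 0.573  -0.1021  0.04  ]
tri sleeve (array([ 0.6175, -0.2684,  0.0361]), [np.float64(7.139359427440136e-05), np.float64(7.139359427429797e-05)])
proj check [397.9973 150.8563] [315.0545 221.9513]
```

Call:
carry_out([
  [5, -30, -30, 0, 0, 0, 1],
  [13, -60, -70, 0, 0, 0, 1],
  [13, -68, -110, 0, 0, 0, 1],
  [13, -68, -150, 0, 0, 0, 1],
  [13, -68, -185, 0, 0, 0, 1],
  [13, -68, -210, 0, 0, 0, 1],
  [13, -68, -228, 0, 0, 0, 1],
  [13, -68, -238, 0, 0, 0, 1],
  [13, -68, -240, 0, 0, 0, 1],
  [13, -68, -240, 0, 0, 0, 1],
], grip_force=30)

```text
clock: 3.55
tcp_pos: [0.6166, -0.259, 0.0491]
tool_rot: [0.001, 0.579, 0.815, 0.001]
force: [0.3, -0.3, -0.0]
grip_width: 0.996
```

```bash
python3 - <<'E'
from h import *
snap('wrist','w3.png');print(sense()['tcp_pos'],sense()['force'])
E
```

```text
[ 0.61680206 -0.25929314  0.0495009 ] [-0.71114613 -0.59434423 -0.21281487]
```

View pics/w3.png

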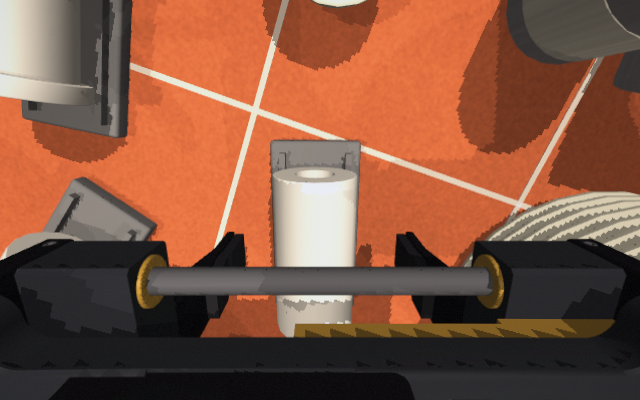

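Call:
carry_out([
  [0, 0, -4, 0, 0, 0, 1],
  [0, 0, -4, 0, 0, 0, 0.4],
  [0, 0, -4, 0, 0, 0, -0.2],
  [0, 0, -4, 0, 0, 0, -0.5],
  [0, 0, -4, 0, 0, 0, -1],
  [0, 0, -4, 0, 0, 0, -1],
  [0, 0, -4, 0, 0, 0, -1],
  [0, 0, -4, 0, 0, 0, -1],
  [0, 0, 10, 0, 0, 0, -1],
  [0, 0, 40, 0, 0, 0, -1],
], grip_force=30)

```text
clock: 4.6
tcp_pos: [0.6154, -0.2579, 0.0878]
tool_rot: [-0.001, 0.579, 0.815, 0.001]
force: [0.4, 0.8, -1.4]
grip_width: 0.483
```

```bash
python3 - <<'E'
from h import *
snap('wrist','w4.png');x=sense();print(x['tcp_pos'],x['force'],x['grip_width'])
E
```

```text
[ 0.61930046 -0.26023362  0.09489068] [ 1.30557007 -1.51607782  1.89790546] 0.4825949327113407
```

View pics/w4.png

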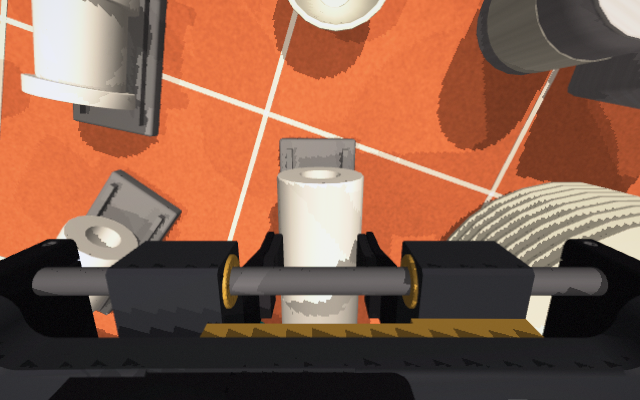

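Call:
carry_out([
  [-5, 10, 15, 0, 0, -3, -1],
  [-20, 25, 32, 0, 0, -6, -1],
  [-35, 45, 36, 0, 0, -9, -1],
  [-50, 68, 36, 0, 0, -12, -1],
  [-65, 90, 36, 0, 0, -16, -1],
  [-80, 110, 36, 0, 0, -20, -1],
  [-92, 128, 36, 0, 0, -24, -1],
  [-102, 142, 36, 0, 0, -26, -1],
  [-106, 147, 36, 0, 0, -26.7, -1],
  [-106, 147, 36, 0, 0, -26.7, -1],
])

```text
clock: 5.65
tcp_pos: [0.5136, -0.1124, 0.1313]
tool_rot: [0.005, 0.751, 0.66, 0.002]
force: [-0.0, -0.9, -1.7]
grip_width: 0.479
```

```bash
python3 - <<'E'
from h import *
import pickle
for n in ['wrist','side','top']:
    s=snap(n,n+'5.png');pickle.dump(dict(s),open(n+'5.pkl','wb'));
x=sense();print(x['tcp_pos'],x['tool_rot'],x['force'],x['grip_width'])
a=cv2.imread('pics/side5.png')
cv2.imwrite('pics/s5c.png',cv2.resize(a[120:270,280:430],None,fx=4,fy=4,interpolation=cv2.INTER_CUBIC))
a=cv2.imread('pics/wrist5.png')
cv2.imwrite('pics/w5c.png',cv2.resize(a[0:240,220:420],None,fx=2.5,fy=2.5,interpolation=cv2.INTER_CUBIC))
E
```

```text
[ 0.51416214 -0.1142174   0.13133822] [0.00537519 0.75195773 0.65918802 0.00135152] [-0.25972506 -0.94875182 -1.90153478] 0.48250201078943084
```

View pics/w5c.png

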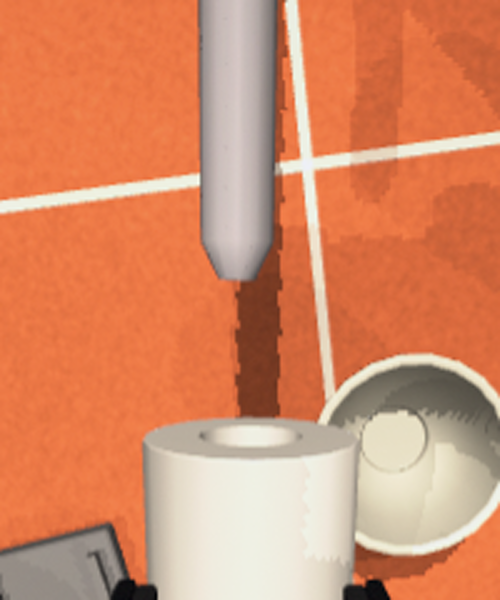

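View pics/s5c.png

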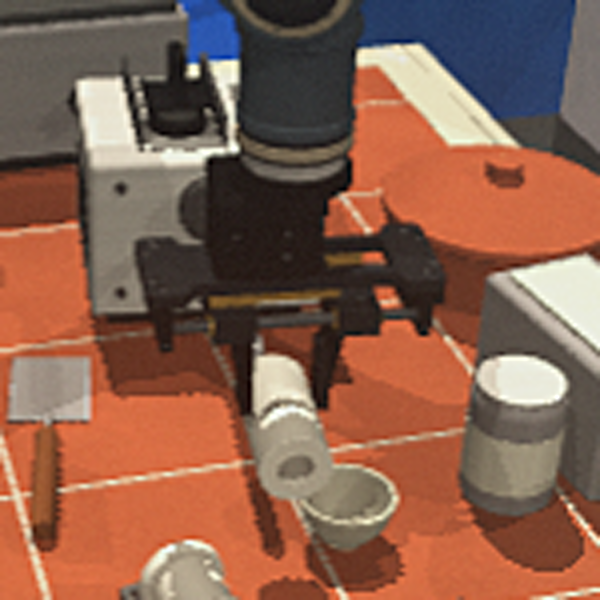

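View pics/top5.png

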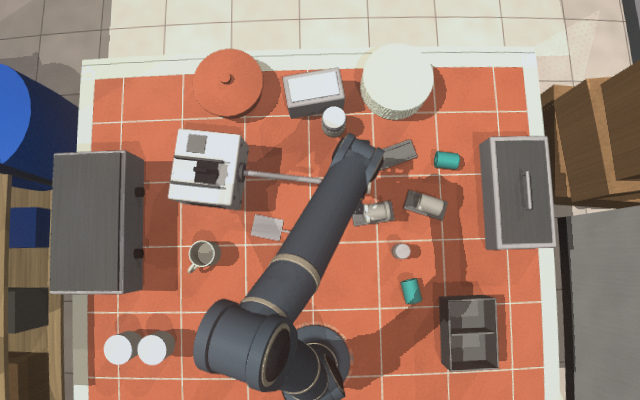

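```bash
cat > m3.py <<'E'
from h import *
import pickle
np.set_printoptions(precision=4,suppress=True)
w=pickle.load(open('wrist5.pkl','rb'));sd=pickle.load(open('side5.pkl','rb'))
c=lambda x,y:(220+x/2.5-.3,0+y/2.5-.3)
for z in (.117,.12,.123,.126):
    n=onz(w,*c(250.5,436),z); print(z,'near',n,'tip',onz(w,*c(237.5,272),z))
    l=onz(w,*c(143,440),z);r=onz(w,*c(358,440),z);print('   width',np.linalg.norm(l-r))
    l=onz(w,*c(203,240),z);r=onz(w,*c(272,240),z);print('   shaft width',np.linalg.norm(l-r))
    l=onz(w,*c(238.5,40),z);r=onz(w,*c(238.5,230),z);print('   shaft ang',np.degrees(np.arctan2(*(l-r)[1::-1])))
    u=np.array([-.1357,-.9907,0]);rear=n+.1*u;print('   rear px',proj(sd,rear),'meas',280+295/4-.3,120+466/4-.3)
p=proj(sd,[.5207,-.0335,.12]);print(p)
E
python3 m3.py
```

```text
0.117 near [ 0.5198 -0.0719  0.117 ] tip [ 0.5217 -0.0346  0.117 ]
   width 0.0510934451111895
   shaft width 0.015251884244211198
   shaft ang 82.41757383189122
   rear px [353.3982 238.4049] meas 353.45 236.2
0.12 near [ 0.5199 -0.0713  0.12  ] tip [ 0.5217 -0.0346  0.12  ]
   width 0.05023426774172392
   shaft width 0.014995411544908743
   shaft ang 82.41757383189127
   rear px [353.4056 237.3415] meas 353.45 236.2
0.123 near [ 0.5199 -0.0707  0.123 ] tip [ 0.5217 -0.0346  0.123 ]
   width 0.04937509037225843
   shaft width 0.014738938845606175
   shaft ang 82.41757383189133
   rear px [353.413  236.2759] meas 353.45 236.2
0.126 near [ 0.5199 -0.0701  0.126 ] tip [ 0.5217 -0.0347  0.126 ]
   width 0.048515913002792885
   shaft width 0.01448246614630361
   shaft ang 82.41757383189122
   rear px [353.4204 235.2081] meas 353.45 236.2
[343.1972 208.5171]
```

Call:
carry_out([
  [-3, 0.4, -3, 0, 0, 0, -1],
  [-3, 0.4, -3, 0, 0, 0, -1],
  [-1.5, 12, -3, 0, 0, 0, -1],
  [0, 24, -3, 0, 0, 0, -1],
  [1.2, 32, -3, 0, 0, 0, -1],
  [2.2, 40, -3, 0, 0, 0, -1],
  [3.3, 48, -3, 0, 0, 0, -1],
  [4.3, 56, -3, 0, 0, 0, -1],
  [5.3, 63, -3, 0, 0, 0, -1],
  [6.3, 70, -3, 0, 0, 0, -1],
])

```text
clock: 6.8
tcp_pos: [0.5205, -0.0436, 0.1283]
tool_rot: [0.005, 0.752, 0.659, 0.001]
force: [-0.5, 0.5, -1.5]
grip_width: 0.483
```

```bash
python3 - <<'E'
from h import *
snap('wrist','w6.png')
x=sense();print(x['tcp_pos'],x['tool_rot'],x['force'],x['ft_torque'],x['grip_width'])
a=cv2.imread('pics/w6.png')
cv2.imwrite('pics/w6c.png',cv2.resize(a[0:240,220:420],None,fx=2.5,fy=2.5,interpolation=cv2.INTER_CUBIC))
E
```

```text
[ 0.52077855 -0.0421939   0.12822525] [0.00502282 0.75138618 0.6598417  0.00158608] [ 0.39502197  0.63848621 -1.65064654] [0.04425897 0.02952617 0.01021617] 0.48532547492852746
```

View pics/w6c.png

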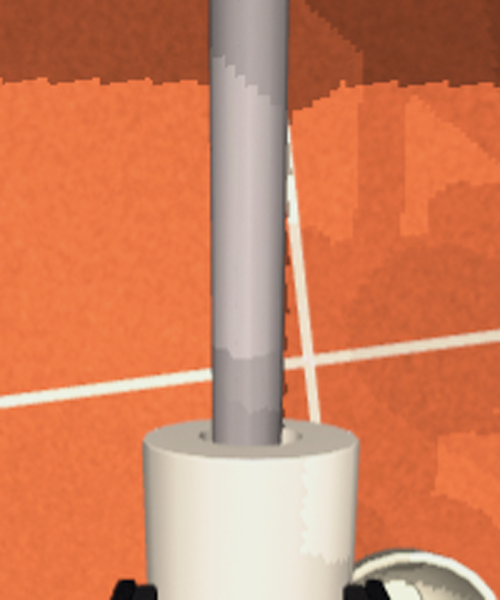

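Call:
carry_out([
  [1, 10, 0, 0, 0, 0, -1],
  [3, 28, 0, 0, 0, 0, -1],
  [5.5, 46, 0, 0, 0, 0, -1],
  [8, 64, 0, 0, 0, 0, -1],
  [10.5, 82, 0, 0, 0, 0, -1],
  [13, 100, 0, 0, 0, 0, -1],
  [15.5, 118, 0, 0, 0, 0, -1],
  [17.5, 136, 0, 0, 0, 0, -1],
  [19.5, 152, 0, 0, 0, 0, -1],
  [21, 164, 0, 0, 0, 0, -1],
])

```text
clock: 7.85
tcp_pos: [0.5418, 0.1235, 0.1281]
tool_rot: [0.005, 0.751, 0.66, 0.002]
force: [-0.7, 0.8, -1.0]
grip_width: 0.487
```

```bash
python3 - <<'E'
from h import *
snap('wrist','w7.png')
x=sense();print(x['tcp_pos'],x['tool_rot'],x['force'],x['ft_torque'],x['grip_width'])
a=cv2.imread('pics/w7.png')
cv2.imwrite('pics/w7c.png',cv2.resize(a[0:240,170:470],None,fx=2.5,fy=2.5,interpolation=cv2.INTER_CUBIC))
E
```

```text
[0.5420852  0.12567068 0.12801853] [0.00456002 0.75021517 0.66117472 0.00209561] [-0.13722523  2.75013714 -2.28693331] [0.1121929  0.01583643 0.02080751] 0.4805159379703151
```

View pics/w7c.png

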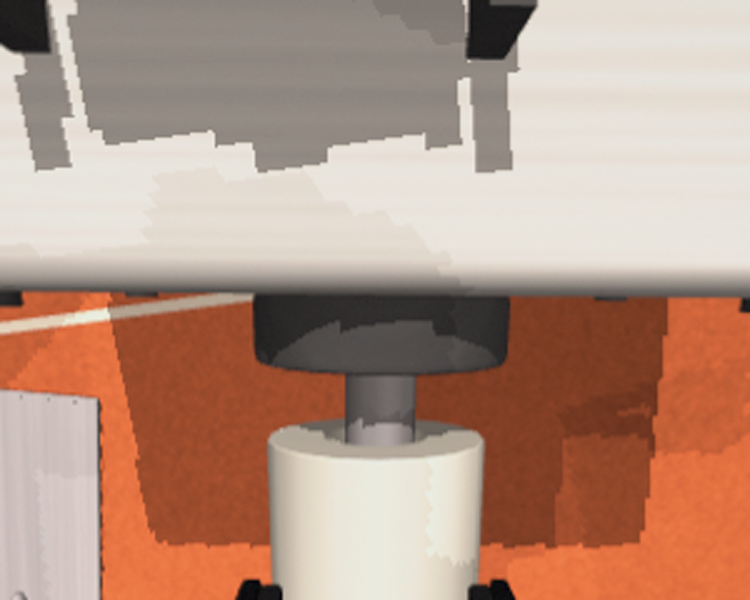

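Call:
carry_out([
  [0.4, 3, 0, 0, 0, 0, -1],
  [0.8, 6, 0, 0, 0, 0, -1],
  [1.2, 9, 0, 0, 0, 0, -1],
  [1.5, 11, 0, 0, 0, 0, -1],
  [1.7, 13, 0, 0, 0, 0, -1],
  [1.9, 14, 0, 0, 0, 0, -1],
  [2, 15, 0, 0, 0, 0, -1],
  [2.1, 16, 0, 0, 0, 0, -1],
  [2.2, 17, 0, 0, 0, 0, -1],
  [2.2, 17, 0, 0, 0, 0, -1],
])

```text
clock: 8.9
tcp_pos: [0.5439, 0.1403, 0.1281]
tool_rot: [0.005, 0.751, 0.661, 0.001]
force: [-1.8, -6.6, 1.9]
grip_width: 0.485
```

```bash
python3 - <<'E'
from h import *
snap('wrist','w8.png')
x=sense();print(x['tcp_pos'],x['tool_rot'],x['force'],x['ft_torque'],x['grip_width'])
a=cv2.imread('pics/w8.png')
cv2.imwrite('pics/w8c.png',cv2.resize(a[100:240,170:470],None,fx=2.5,fy=2.5,interpolation=cv2.INTER_CUBIC))
E
```

```text
[0.54395163 0.14028436 0.12806766] [0.00520813 0.75081856 0.66048738 0.00088654] [-1.99387348 -5.38527191  1.27685448] [-1.27032398  0.42579014 -0.05161524] 0.4828678685112379
```

View pics/w8c.png

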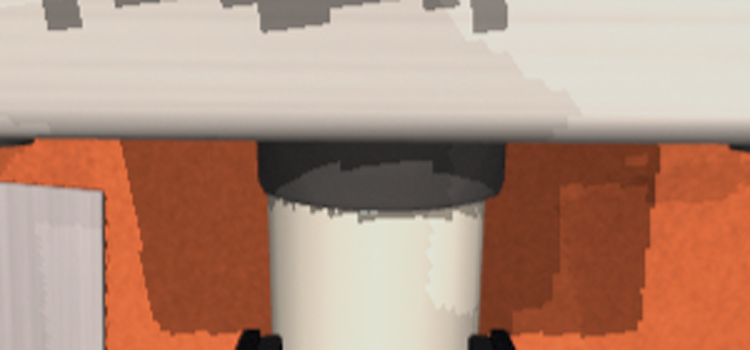

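Call:
carry_out([
  [0, 0, 0, 0, 0, 0, -0.1],
  [0, 0, 0, 0, 0, 0, 0.1],
  [0, 0, 0, 0, 0, 0, 0.4],
  [0, 0, 0, 0, 0, 0, 1],
  [0, 0, 2, 0, 0, 0, 1],
  [0, 0, 20, 0, 0, 0, 1],
  [0, 0, 50, 0, 0, 0, 1],
  [0, 0, 80, 0, 0, 0, 1],
  [-2, -15, 110, 0, 0, 0, 1],
  [-6, -50, 130, 0, 0, 3, 1],
])

```text
clock: 9.95
tcp_pos: [0.5391, 0.0934, 0.2601]
tool_rot: [0.006, 0.731, 0.683, 0.003]
force: [-0.0, -1.0, 0.5]
grip_width: 0.997
```

```bash
python3 - <<'E'
from h import *
snap('wrist','w9.png')
x=sense();print(x['tcp_pos'],x['tool_rot'],x['force'],x['grip_width'])
E
```

```text
[0.53965916 0.083363   0.26331571] [0.00759711 0.73394255 0.6791604  0.00343061] [ 0.35594448 -6.35004276  2.1746652 ] 0.9982381925761425
```

View pics/w9.png

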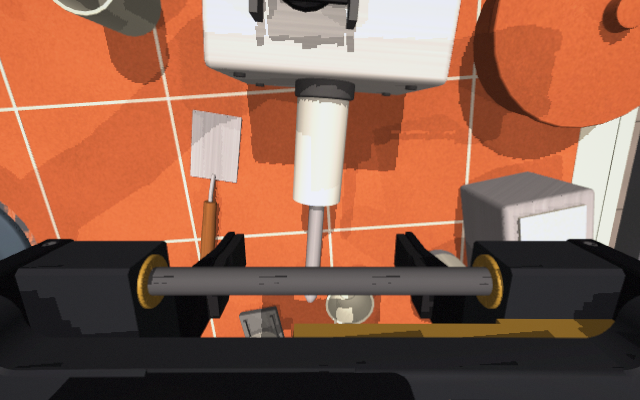

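Call:
carry_out([
  [-8, -20, 0, 0, 0, 1, 1],
  [-20, -45, 0, 0, 0, 2, 1],
  [-34, -75, 0, 0, 0, 4, 1],
  [-48, -105, 0, 0, 0, 6, 1],
  [-62, -135, 0, 0, 0, 8, 1],
  [-76, -163, 0, 0, 0, 10, 1],
  [-88, -188, 0, 0, 0, 11, 1],
  [-97, -205, 0, 0, 0, 11, 1],
  [-102, -215, 0, 0, 0, 11, 1],
  [-102, -215, 0, 0, 0, 11, 1],
])

```text
clock: 11.0
tcp_pos: [0.4374, -0.1324, 0.2635]
tool_rot: [0.007, 0.666, 0.746, 0.005]
force: [-0.2, 0.0, 0.7]
grip_width: 1.003
```

```bash
python3 - <<'E'
from h import *
import pickle
s=snap('wrist','w10.png');pickle.dump(dict(s),open('w10.pkl','wb'))
x=sense();print(x['tcp_pos'],x['tool_rot'],x['force'],x['joint_pos'])
a=cv2.imread('pics/w10.png')
cv2.imwrite('pics/w10c.png',cv2.resize(a[90:270,170:400],None,fx=3.3,fy=3.3,interpolation=cv2.INTER_CUBIC))
E
```

```text
[ 0.4379851  -0.13122525  0.26342333] [0.00725621 0.66560182 0.74625801 0.00453394] [ 1.71527248  0.4052112  -0.28387803] [-0.69479897  0.04150878  0.94416738  2.01476492 -0.03952834  1.08572989
  0.38094322]
```

View pics/w10c.png

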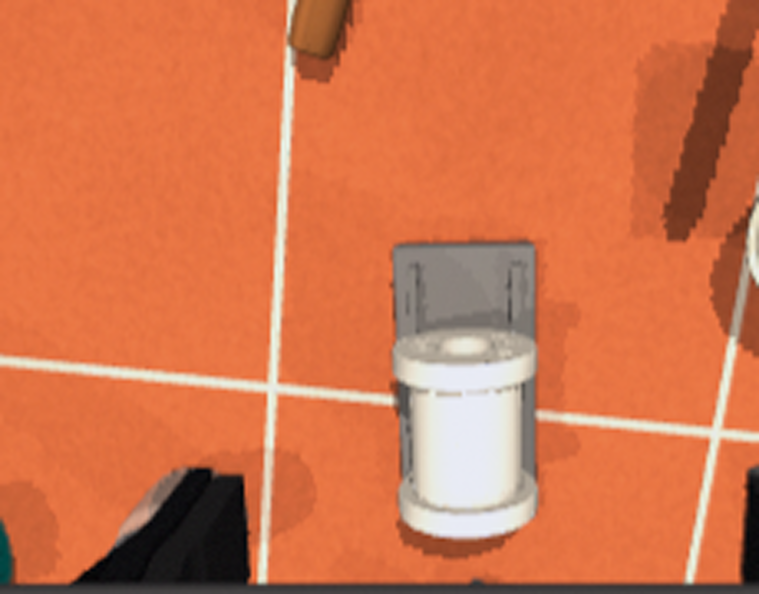

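```bash
cat > lev.py <<'E'
from h import *
from scipy.spatial.transform import Rotation as R
def level(q,yawdeg):
    # rotvec (deg, world) from tool_rot q=[w,x,y,z] to exact down with tool y at yawdeg
    cur=R.from_quat([q[1],q[2],q[3],q[0]])
    a=np.radians(yawdeg);y=np.array([np.cos(a),np.sin(a),0]);z=np.array([0,0,-1.]);x=np.cross(y,z)
    return np.degrees((R.from_matrix(np.c_[x,y,z])*cur.inv()).as_rotvec())
E
python3 - <<'E'
from lev import *
import pickle
np.set_printoptions(precision=4,suppress=True)
s=pickle.load(open('w10.pkl','rb'));t=snapshot('top')
c=lambda x,y:(170+x/3.3-.3,90+y/3.3-.3)
a=onz(s,*c(465,365),.05);b=onz(s,*c(468,505),.05);d=b-a;ang=np.degrees(np.arctan2(d[1],d[0]));print(a,b,ang)
print('hole',onz(s,*c(467,346),.041),'toprims',onz(s,*c(466,330),.07),onz(s,*c(468,517),.07))
# cradle corners
for p in [(396,243),(535,243)]: print('cr',onz(s,*c(*p),.012))
print(tri(ray(s,*c(466.5,433)),ray(t,376.4,211.5)))
q=sense()['tool_rot'];print(level(q,ang+90))
E
```

```text
[ 0.4338 -0.1658  0.05  ] [ 0.4412 -0.2245  0.05  ] -82.81542218739017
hole [ 0.434  -0.1605  0.041 ] toprims [ 0.4324 -0.1467  0.07  ] [ 0.441  -0.2206  0.07  ]
cr [ 0.4006 -0.1275  0.012 ]
cr [ 0.4579 -0.1212  0.012 ]
(array([ 0.4367, -0.1947,  0.0466]), [np.float64(0.0007346699954158064), np.float64(0.000734669995415874)])
[0.1802 0.9566 0.5583]
```

Call:
carry_out([
  [0, -25, -15, 0.1, 0.5, 0.3, 1],
  [0, -50, -45, 0.2, 1, 0.6, 1],
  [0, -62, -85, 0.2, 1, 0.6, 1],
  [0, -62, -125, 0.2, 1, 0.6, 1],
  [0, -62, -160, 0.2, 1, 0.6, 1],
  [0, -62, -185, 0.2, 1, 0.6, 1],
  [0, -62, -203, 0.2, 1, 0.6, 1],
  [0, -62, -213, 0.2, 1, 0.6, 1],
  [0, -62, -216, 0.2, 1, 0.6, 1],
  [0, -62, -216, 0.2, 1, 0.6, 1],
], grip_force=30)

```text
clock: 12.1
tcp_pos: [0.4388, -0.1923, 0.0474]
tool_rot: [-0.0, 0.661, 0.751, -0.0]
force: [-0.3, -1.5, 0.3]
grip_width: 1.002
```

```bash
python3 - <<'E'
from lev import *
snap('wrist','w11.png')
x=sense();print(x['tcp_pos'],x['tool_rot'],x['force'],level(x['tool_rot'],7.2))
E
```

```text
[ 0.43908775 -0.1925334   0.04784699] [9.69055331e-05 6.60903809e-01 7.50470600e-01 1.52210090e-04] [ 1.11819484 -0.65449309 -0.13023176] [-0.00573986  0.01986425 -0.06232054]
```

View pics/w11.png

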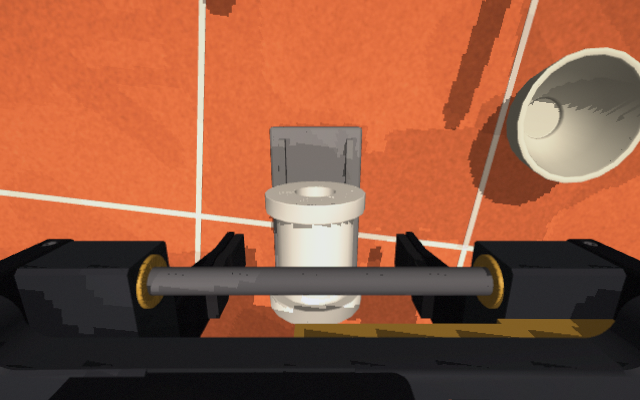

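Call:
carry_out([
  [0, 0, 0, 0, 0, 0, 0.4],
  [0, 0, 0, 0, 0, 0, -0.2],
  [0, 0, 0, 0, 0, 0, -0.5],
  [0, 0, 0, 0, 0, 0, -1],
  [0, 0, 0, 0, 0, 0, -1],
  [0, 0, 0, 0, 0, 0, -1],
  [0, 0, 0, 0, 0, 0, -1],
  [0, 0, 20, 0, 0, 0, -1],
  [0, 0, 50, 0, 0, 0, -1],
  [0, 0, 79, 0, 0, 0, -1],
], grip_force=30)

```text
clock: 13.15
tcp_pos: [0.4384, -0.1925, 0.1273]
tool_rot: [-0.001, 0.661, 0.75, -0.0]
force: [0.1, 0.3, -1.3]
grip_width: 0.452
```

Call:
carry_out([
  [5, 5, 6, 0, 0, -2, -1],
  [15, 15, 8, 0, 0, -4, -1],
  [26, 30, 8, 0, 0, -6, -1],
  [38, 45, 8, 0, 0, -8, -1],
  [50, 62, 8, 0, 0, -10, -1],
  [60, 77, 8, 0, 0, -12, -1],
  [68, 89, 8, 0, 0, -14, -1],
  [73, 97, 8, 0, 0, -14.8, -1],
  [75, 100, 8, 0, 0, -14.8, -1],
  [75, 100, 8, 0, 0, -14.8, -1],
])

```text
clock: 14.15
tcp_pos: [0.5132, -0.0925, 0.1351]
tool_rot: [-0.001, 0.752, 0.659, -0.001]
force: [0.3, 0.0, -1.9]
grip_width: 0.453
```

```bash
cat > look.py <<'E'
from lev import *
import pickle,sys
np.set_printoptions(precision=4,suppress=True)
k=sys.argv[1];x0,x1,y0,y1,f=map(float,sys.argv[2:7])
for n in sys.argv[7:]:
    s=snap(n,f'{n}{k}.png');pickle.dump(dict(s),open(f'{n}{k}.pkl','wb'))
x=sense();print(x['clock'],x['tcp_pos'],x['tool_rot'],x['force'],x['ft_torque'],x['grip_width'],level(x['tool_rot'],-7.5))
a=cv2.imread(f'pics/{sys.argv[7]}{k}.png')
cv2.imwrite(f'pics/c{k}.png',cv2.resize(a[int(y0):int(y1),int(x0):int(x1)],None,fx=f,fy=f,interpolation=cv2.INTER_CUBIC))
E
python3 look.py 12 220 420 0 240 2.5 wrist side
```

```text
14.25 [ 0.5128 -0.0933  0.1353] [-0.0007  0.7526  0.6585 -0.0005] [-0.6352 -0.9795 -0.8441] [-0.1024  0.0386 -0.0005] 0.45133496109622606 [-0.0177 -0.0993  0.1241]
```

View pics/c12.png

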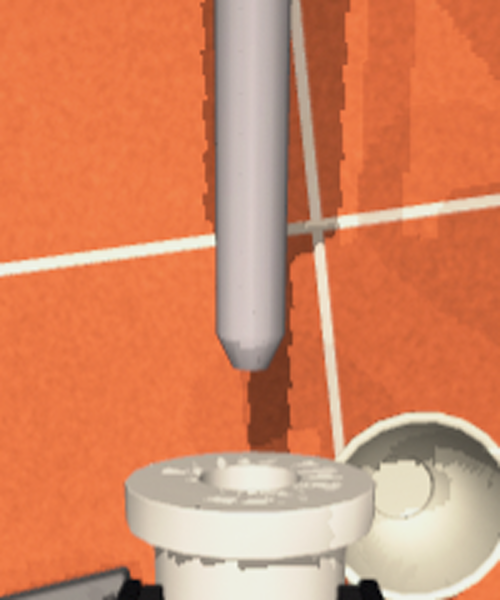

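View pics/side12.png

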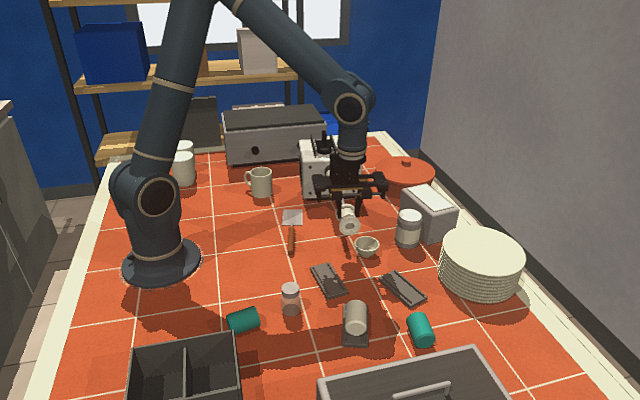

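```bash
python3 - <<'E'
import cv2
a=cv2.imread('pics/side12.png')
cv2.imwrite('pics/s12c.png',cv2.resize(a[170:250,310:390],None,fx=7,fy=7,interpolation=cv2.INTER_CUBIC))
E
python3 - <<'E'
from h import *
import pickle
w=pickle.load(open('wrist12.pkl','rb'));sd=pickle.load(open('side12.pkl','rb'))
for z in (.122,.125,.128,.131):
    n=onz(w,220+249.5/2.5-.3,476/2.5-.3,z);print(z,n,proj(sd,n+.07*np.array([-.1305,-.9914,0])))
E
```

```text
0.122 [ 0.51788388 -0.06121984  0.122     ] [349.65101362 227.84946204]
0.125 [ 0.51798622 -0.0604847   0.125     ] [349.65847129 226.77020261]
0.128 [ 0.51808857 -0.05974957  0.128     ] [349.6659269  225.68902443]
0.131 [ 0.51819092 -0.05901443  0.131     ] [349.67338038 224.60592417]
```

View pics/s12c.png

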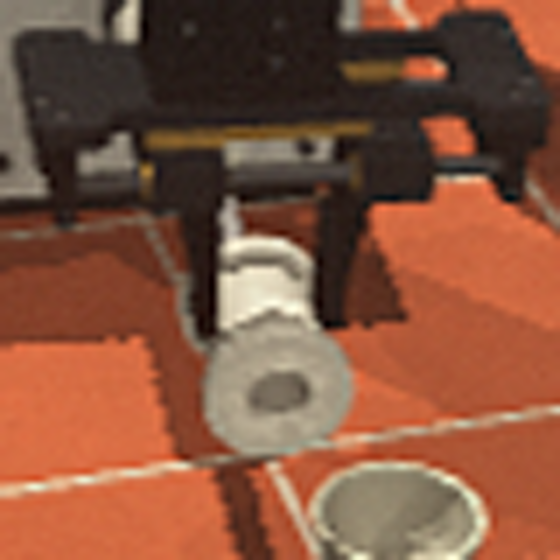

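Call:
carry_out([
  [0, 0, -4, 0, 0, 0, -1],
  [0, 0, -9, 0, 0, 0, -1],
  [0, 0, -9, 0, 0, 0, -1],
  [0.6, 5, -9, 0, 0, 0, -1],
  [1.7, 13, -9, 0, 0, 0, -1],
  [2.7, 21, -9, 0, 0, 0, -1],
  [3.9, 30, -9, 0, 0, 0, -1],
  [5.2, 40, -9, 0, 0, 0, -1],
  [6.5, 50, -9, 0, 0, 0, -1],
  [7.8, 60, -9, 0, 0, 0, -1],
])

```text
clock: 15.25
tcp_pos: [0.5207, -0.0321, 0.1263]
tool_rot: [-0.001, 0.752, 0.659, -0.001]
force: [-0.1, 0.1, -1.5]
grip_width: 0.451
```

```bash
python3 look.py 13 220 420 0 240 2.5 wrist
```

```text
15.3 [ 0.5211 -0.0301  0.1261] [-0.0013  0.7515  0.6597 -0.0003] [ 0.0958  1.4754 -1.0837] [ 0.0456  0.0129 -0.0438] 0.45407903199694083 [-0.0917 -0.1189 -0.0522]
```

View pics/c13.png

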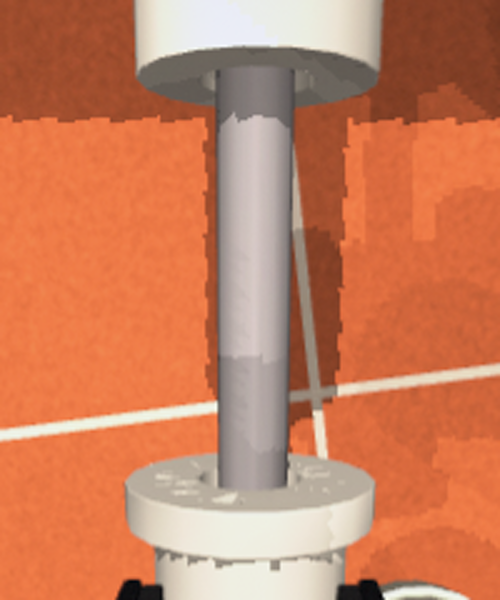

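Call:
carry_out([
  [1.5, 8, 0, 0, 0, 0, -1],
  [3, 18, 0, 0, 0, 0, -1],
  [4.5, 30, 0, 0, 0, 0, -1],
  [6, 42, 0, 0, 0, 0, -1],
  [7.5, 53, 0, 0, 0, 0, -1],
  [9, 63, 0, 0, 0, 0, -1],
  [10, 70, 0, 0, 0, 0, -1],
  [10.5, 75, 0, 0, 0, 0, -1],
  [11, 78, 0, 0, 0, 0, -1],
  [11.3, 80, 0, 0, 0, 0, -1],
])

```text
clock: 16.3
tcp_pos: [0.5324, 0.0499, 0.126]
tool_rot: [-0.001, 0.752, 0.66, -0.0]
force: [0.4, -0.4, -1.3]
grip_width: 0.452
```

```bash
python3 look.py 14 170 470 0 240 2.5 wrist
```

```text
16.35 [0.5324 0.05   0.1261] [-0.0012  0.7516  0.6597 -0.0003] [-0.2172 -0.4625 -2.3429] [-0.0939  0.0716 -0.0471] 0.4529287575958777 [-0.083  -0.1126 -0.0468]
```

View pics/c14.png

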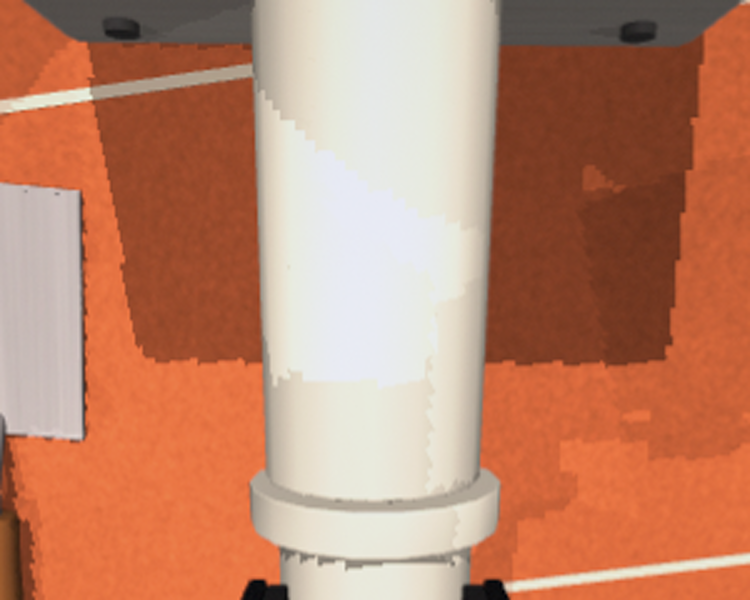

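Call:
carry_out([
  [0.1, 1, 0, 0, 0, 0, -1],
  [0.2, 2, 0, 0, 0, 0, -1],
  [0.3, 2.5, 0, 0, 0, 0, -1],
  [0.4, 3, 0, 0, 0, 0, -1],
  [0.5, 3.5, 0, 0, 0, 0, -1],
  [0.5, 4, 0, 0, 0, 0, -1],
  [0.6, 4.5, 0, 0, 0, 0, -1],
  [0.7, 5, 0, 0, 0, 0, -1],
  [0.7, 5.5, 0, 0, 0, 0, -1],
  [0.7, 5.5, 0, 0, 0, 0, -1],
])

```text
clock: 17.35
tcp_pos: [0.5322, 0.0506, 0.1261]
tool_rot: [0.001, 0.753, 0.658, -0.003]
force: [-2.0, -9.8, 0.1]
grip_width: 0.454
```

```bash
python3 look.py 15 170 470 0 240 2.5 wrist
```

```text
17.4 [0.5322 0.0507 0.1261] [ 0.0006  0.7527  0.6584 -0.0025] [-3.1511 -9.4527  0.0827] [-2.4371  0.5062  0.0148] 0.4524164897980175 [ 0.2427 -0.1757  0.1416]
```

View pics/c15.png

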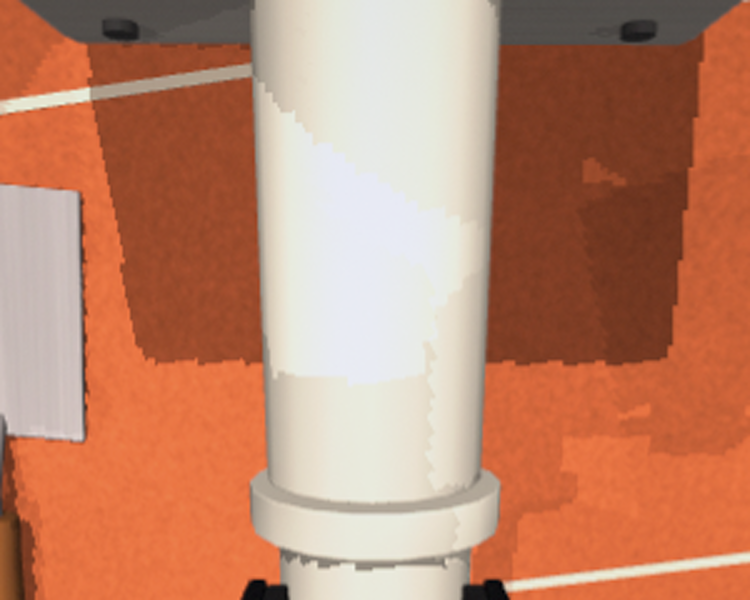

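Call:
carry_out([
  [0, 0, 0, 0, 0, 0, -0.1],
  [0, 0, 0, 0, 0, 0, 0.1],
  [0, 0, 0, 0, 0, 0, 0.4],
  [0, 0, 0, 0, 0, 0, 1],
  [0, 0, 2, 0, 0, 0, 1],
  [0, 0, 20, 0, 0, 0, 1],
  [0, 0, 50, 0, 0, 0, 1],
  [0, 0, 85, 0, 0, 0, 1],
  [-5, -30, 115, 0, 0, -2, 1],
  [-10, -70, 130, 0, 0, -4, 1],
])

```text
clock: 18.4
tcp_pos: [0.5239, -0.0181, 0.2586]
tool_rot: [0.001, 0.774, 0.633, -0.001]
force: [0.5, -0.5, 0.3]
grip_width: 0.999
```

```bash
python3 look.py 16 0 640 0 400 1 wrist
```

```text
18.45 [ 0.5228 -0.0281  0.2608] [ 0.0035  0.7782  0.628  -0.0005] [-0.6076 -5.6856  2.5419] [-0.5875  0.0919  0.0311] 0.9947191790054939 [0.3364 0.2212 4.6996]
```

View pics/c16.png

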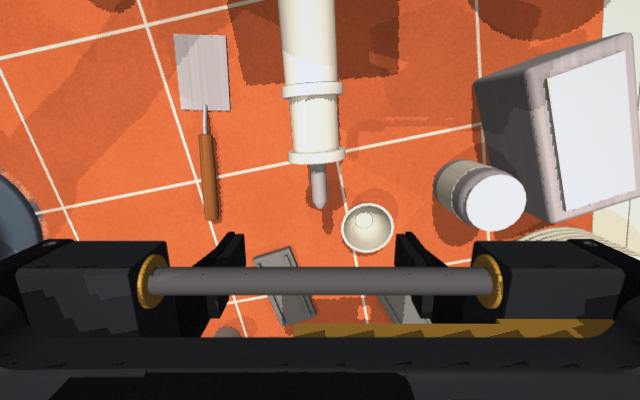

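Call:
carry_out([
  [-4, -25, 0, 0, 0, -1, 1],
  [-10, -55, 0, 0, 0, -2, 1],
  [-17, -90, 0, 0, 0, -3, 1],
  [-24, -125, 0, 0, 0, -4, 1],
  [-31, -160, 0, 0, 0, -5, 1],
  [-38, -195, 0, 0, 0, -6, 1],
  [-43, -225, 0, 0, 0, -6, 1],
  [-47, -248, 0, 0, 0, -6, 1],
  [-48, -257, 0, 0, 0, -6, 1],
  [-48, -257, 0, 0, 0, -6, 1],
])

```text
clock: 19.45
tcp_pos: [0.4744, -0.286, 0.2608]
tool_rot: [0.004, 0.811, 0.585, -0.001]
force: [0.0, 1.1, 0.3]
grip_width: 1.005
```

```bash
python3 look.py 17 200 430 90 270 3.3 wrist
```

```text
19.5 [ 0.475  -0.2846  0.2606] [ 0.0031  0.8101  0.5863 -0.0005] [ 0.4263  0.8151 -1.1619] [-0.0986  0.053   0.0155] 0.9988525819842344 [ 0.3032  0.1905 10.7096]
```

View pics/c17.png

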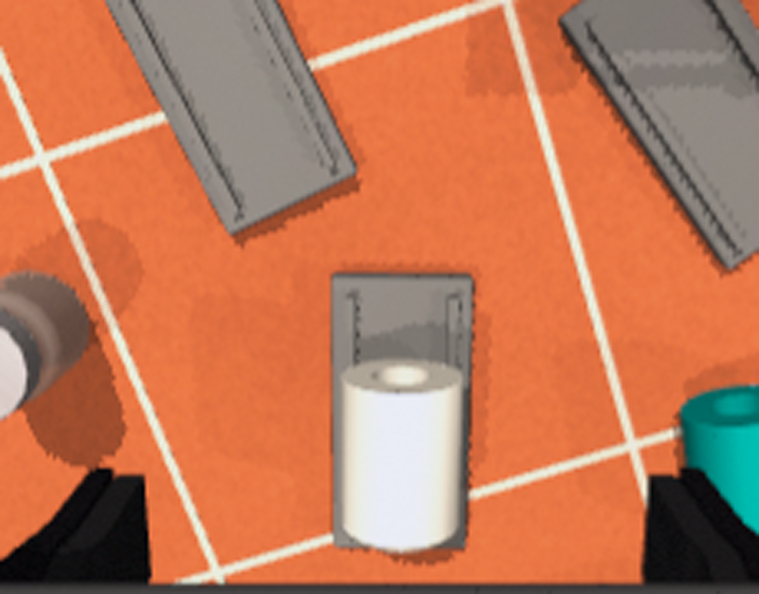

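```bash
python3 - <<'E'
from lev import *
import pickle
np.set_printoptions(precision=4,suppress=True)
s=pickle.load(open('wrist17.pkl','rb'));t=snapshot('top')
c=lambda x,y:(200+x/3.3-.3,90+y/3.3-.3)
a=onz(s,*c((343+464)/2,400),.04);b=onz(s,*c((342+460)/2,520),.04);d=b-a;ang=np.degrees(np.arctan2(d[1],d[0]));print(a,b,ang)
print('hole',onz(s,*c(403,376),.037),'far rim',onz(s,*c(402,535),.062),onz(s,*c(402,361),.062))
l,r=onz(s,*c(332,275),.012),onz(s,*c(472,276),.012);print(l,r,np.degrees(np.arctan2(*(r-l)[1::-1])))
print(tri(ray(s,*c(402.5,445)),ray(t,428.5,204)))
print(level(sense()['tool_rot'],ang+90))
E
```

```text
[ 0.4636 -0.3343  0.04  ] [ 0.4463 -0.3838  0.04  ] -109.29755037815396
hole [ 0.4663 -0.3255  0.037 ] far rim [ 0.4476 -0.3803  0.062 ] [ 0.4698 -0.3126  0.062 ]
[ 0.4499 -0.2818  0.012 ] [ 0.505  -0.3005  0.012 ] -18.759410466985933
(array([ 0.4559, -0.3544,  0.032 ]), [np.float64(0.0010136383739729495), np.float64(0.0010136383739729434)])
[ 0.3024  0.1564 -1.1782]
```

Call:
carry_out([
  [-8, -30, -15, 0.1, 0, -0.4, 1],
  [-16, -60, -45, 0.3, 0.15, -0.9, 1],
  [-20, -73, -85, 0.3, 0.15, -0.9, 1],
  [-20, -73, -125, 0.3, 0.15, -0.9, 1],
  [-20, -73, -160, 0.3, 0.15, -0.9, 1],
  [-20, -73, -185, 0.3, 0.15, -0.9, 1],
  [-20, -73, -203, 0.3, 0.15, -0.9, 1],
  [-20, -73, -212, 0.3, 0.15, -0.9, 1],
  [-20, -73, -215, 0.3, 0.15, -0.9, 1],
  [-20, -73, -215, 0.3, 0.15, -0.9, 1],
], grip_force=30)

```text
clock: 20.55
tcp_pos: [0.456, -0.3569, 0.0461]
tool_rot: [0.001, 0.814, 0.581, 0.0]
force: [-0.4, -0.4, 0.5]
grip_width: 0.997
```

```bash
python3 look.py 18 0 640 0 400 1 wrist
```

```text
20.6 [ 0.4561 -0.3572  0.0465] [0.0009 0.8141 0.5807 0.0004] [-0.3517 -0.1269  0.4525] [-0.1003  0.0709  0.0093] 0.998310893670947 [ 0.0489  0.0979 11.4997]
```

View pics/c18.png

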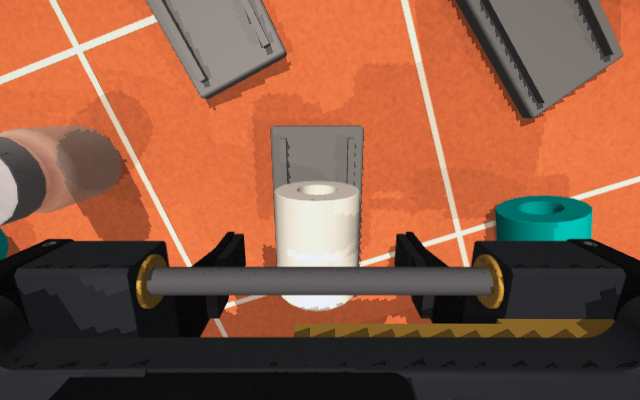

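Call:
carry_out([
  [0, 0, 0, 0, 0, 0, 0.4],
  [0, 0, 0, 0, 0, 0, -0.2],
  [0, 0, 0, 0, 0, 0, -0.5],
  [0, 0, 0, 0, 0, 0, -1],
  [0, 0, 0, 0, 0, 0, -1],
  [0, 0, 0, 0, 0, 0, -1],
  [0, 0, 0, 0, 0, 0, -1],
  [0, 0, 20, 0, 0, 0, -1],
  [0, 0, 50, 0, 0, 0, -1],
  [0, 0, 83, 0, 0, 0, -1],
], grip_force=30)

```text
clock: 21.6
tcp_pos: [0.4555, -0.3567, 0.1295]
tool_rot: [0.0, 0.814, 0.581, -0.0]
force: [0.0, -0.5, -0.4]
grip_width: 0.475
```

Call:
carry_out([
  [4, 20, 0, 0, 0, 1, -1],
  [11, 50, 0, 0, 0, 2, -1],
  [19, 88, 0, 0, 0, 4, -1],
  [27, 126, 0, 0, 0, 6, -1],
  [35, 162, 0, 0, 0, 8, -1],
  [43, 196, 0, 0, 0, 10, -1],
  [50, 224, 0, 0, 0, 11, -1],
  [55, 246, 0, 0, 0, 11.5, -1],
  [58, 260, 0, 0, 0, 11.5, -1],
  [58, 264, 0, 0, 0, 11.5, -1],
])

```text
clock: 22.6
tcp_pos: [0.5139, -0.0911, 0.1293]
tool_rot: [-0.0, 0.751, 0.66, -0.0]
force: [0.0, 0.6, -1.7]
grip_width: 0.475
```

```bash
python3 look.py 19 220 420 0 240 2.5 wrist side;  python3 - <<'E'
import cv2
a=cv2.imread('pics/side19.png')
cv2.imwrite('pics/s19c.png',cv2.resize(a[170:250,310:390],None,fx=7,fy=7,interpolation=cv2.INTER_CUBIC))
E
```

```text
22.7 [ 0.5133 -0.0929  0.1294] [ 0.0001  0.752   0.6592 -0.0004] [-0.3195 -0.4978 -0.7227] [-0.1065  0.0591 -0.0396] 0.47279443836795654 [ 0.0384 -0.0244  0.0206]
```

View pics/c19.png

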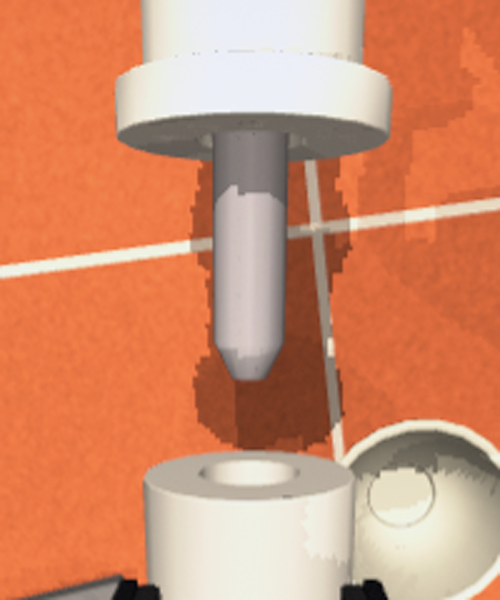

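View pics/s19c.png

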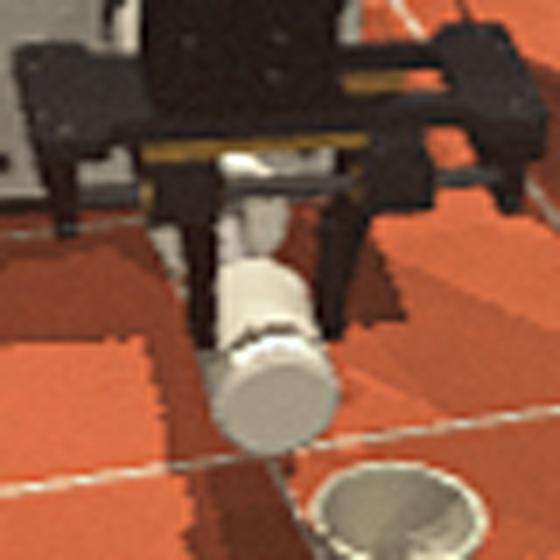

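Call:
carry_out([
  [0.6, 5, 0, 0, 0, 0, -1],
  [1.3, 10, 0, 0, 0, 0, -1],
  [2, 15, 0, 0, 0, 0, -1],
  [2.6, 20, 0, 0, 0, 0, -1],
  [3.3, 25, 0, 0, 0, 0, -1],
  [3.9, 30, 0, 0, 0, 0, -1],
  [4.5, 35, 0, 0, 0, 0, -1],
  [5.2, 40, 0, 0, 0, 0, -1],
  [5.9, 45, 0, 0, 0, 0, -1],
  [6.5, 50, 0, 0, 0, 0, -1],
])

```text
clock: 23.7
tcp_pos: [0.5199, -0.0425, 0.1294]
tool_rot: [0.0, 0.752, 0.659, -0.0]
force: [-0.2, 0.4, -0.3]
grip_width: 0.472
```

```bash
python3 look.py 20 220 420 0 240 2.5 wrist
```

```text
23.75 [ 0.52   -0.0414  0.1293] [-0.0002  0.7515  0.6597 -0.0002] [ 0.0592  1.0227 -1.4115] [-0.0217  0.0835  0.0311] 0.46990203305662537 [-0.001  -0.0358 -0.0545]
```

View pics/c20.png

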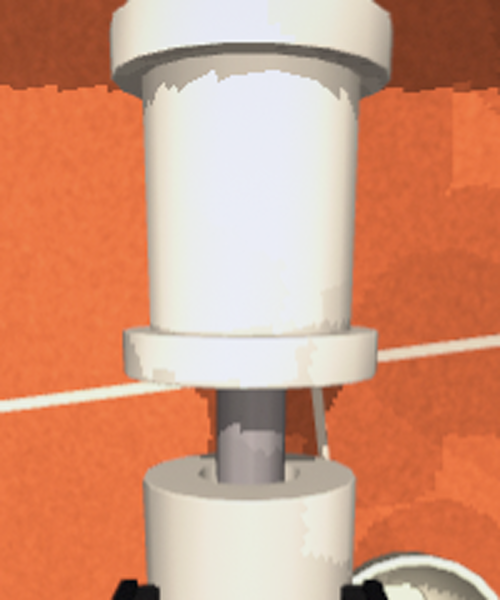

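Call:
carry_out([
  [0.5, 4, 0, 0, 0, 0, -1],
  [1.2, 8, 0, 0, 0, 0, -1],
  [1.7, 12, 0, 0, 0, 0, -1],
  [2.1, 15, 0, 0, 0, 0, -1],
  [2.4, 17, 0, 0, 0, 0, -1],
  [2.6, 19, 0, 0, 0, 0, -1],
  [2.8, 21, 0, 0, 0, 0, -1],
  [3, 22.5, 0, 0, 0, 0, -1],
  [3.2, 24, 0, 0, 0, 0, -1],
  [3.2, 24, 0, 0, 0, 0, -1],
])

```text
clock: 24.75
tcp_pos: [0.5228, -0.0195, 0.1294]
tool_rot: [0.001, 0.752, 0.659, -0.001]
force: [-1.0, -5.0, -0.3]
grip_width: 0.474
```

```bash
python3 look.py 21 220 420 0 240 2.5 wrist
```

```text
24.8 [ 0.5228 -0.0194  0.1294] [ 0.0007  0.7521  0.6591 -0.0012] [-1.6022 -5.0392 -0.8198] [-1.31    0.3243 -0.0805] 0.47301647161784394 [ 0.1448 -0.0494  0.0417]
```

View pics/c21.png

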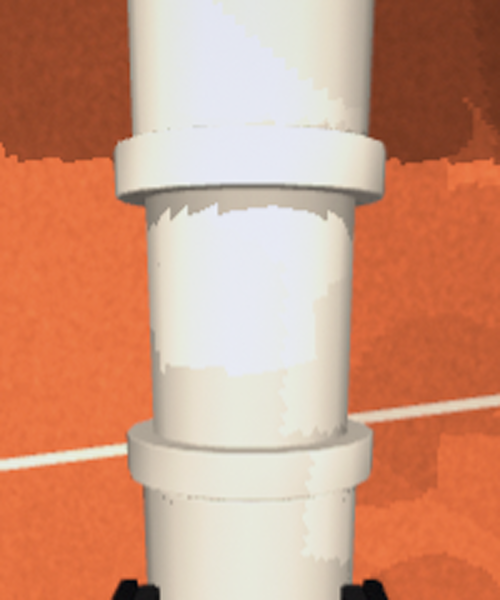

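Call:
carry_out([
  [0, 1, 0, 0, 0, 0, -1],
  [0, 0, 0, 0, 0, 0, -0.1],
  [0, 0, 0, 0, 0, 0, 0.1],
  [0, 0, 0, 0, 0, 0, 0.4],
  [0, 0, 0, 0, 0, 0, 1],
  [0, 0, 2, 0, 0, 0, 1],
  [0, 0, 25, 0, 0, 0, 1],
  [0, 0, 65, 0, 0, 0, 1],
  [0, 0, 110, 0, 0, 0, 1],
  [0, 10, 155, 0, 0, 0, 1],
])

```text
clock: 25.8
tcp_pos: [0.5224, -0.0107, 0.2862]
tool_rot: [0.001, 0.753, 0.658, -0.001]
force: [1.2, 1.4, -0.2]
grip_width: 0.991
```

Call:
carry_out([
  [2, 20, 30, 0, 0, 0, 1],
  [4, 40, 50, 0, 0, 0, 1],
  [7, 65, 60, 0, 0, 0, 1],
  [10, 90, 60, 0, 0, 0, 1],
  [13, 115, 60, 0, 0, 0, 1],
  [16, 135, 60, 0, 0, 0, 1],
  [18, 150, 60, 0, 0, 0, 1],
  [20, 160, 60, 0, 0, 0, 1],
  [21, 165, 60, 0, 0, 0, 1],
  [21, 165, 60, 0, 0, 0, 1],
])

```text
clock: 26.8
tcp_pos: [0.5435, 0.1542, 0.3461]
tool_rot: [0.001, 0.753, 0.658, -0.002]
force: [0.8, -0.9, -0.6]
grip_width: 1.001
```

```bash
python3 look.py 22 0 640 0 400 1 wrist side top
```

```text
26.95 [0.5434 0.153  0.3463] [ 0.0008  0.7537  0.6572 -0.0013] [0.5269 0.4806 0.3183] [-0.1227  0.0269  0.0203] 0.9991267062616921 [ 0.1654 -0.0558  0.3233]
```

View pics/c22.png

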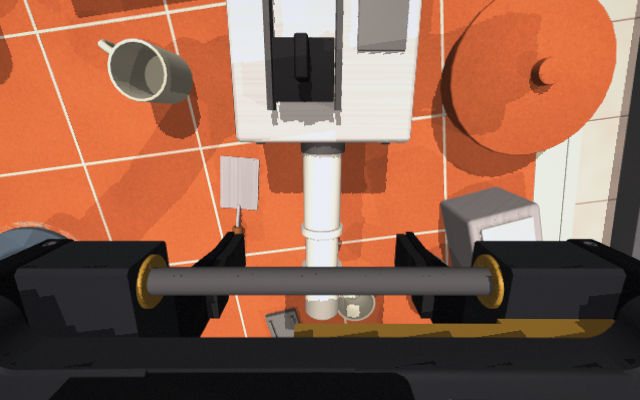

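View pics/side22.png

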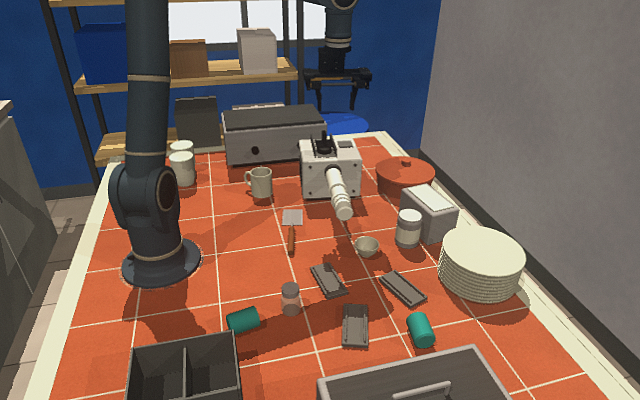

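```bash
python3 - <<'E'
import cv2
a=cv2.imread('pics/wrist22.png')
cv2.imwrite('pics/w22c.png',cv2.resize(a[0:160,220:430],None,fx=3.7,fy=3.7,interpolation=cv2.INTER_CUBIC))
a=cv2.imread('pics/side22.png')
cv2.imwrite('pics/s22c.png',cv2.resize(a[125:220,295:370],None,fx=6,fy=6,interpolation=cv2.INTER_CUBIC))
E
```

```text
(no output)
```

View pics/w22c.png

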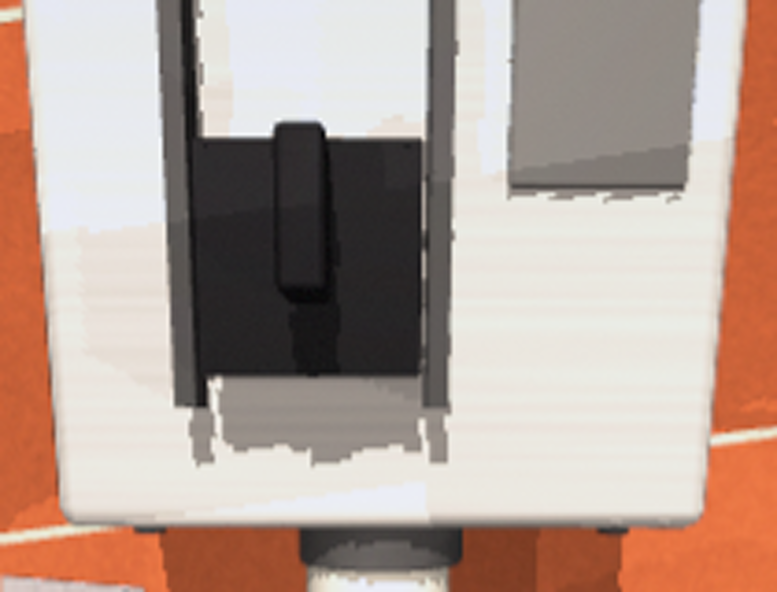

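View pics/s22c.png

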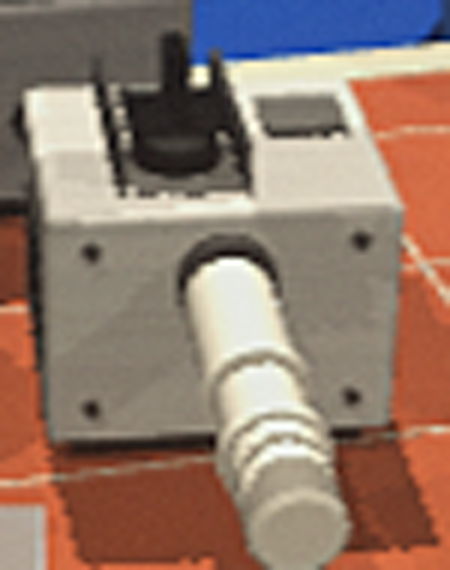

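```bash
python3 - <<'E'
from lev import *
import pickle
np.set_printoptions(precision=4,suppress=True)
s=pickle.load(open('wrist22.pkl','rb'));sd=pickle.load(open('side22.pkl','rb'))
c=lambda x,y:(220+x/3.7-.3,y/3.7-.3)
a=onz(s,*c(299,122),.227);b=onz(s,*c(302,285),.227);print(a,b,np.linalg.norm(a-b),(a+b)/2)
for p in [(197,140),(420,140),(420,375),(203,375)]: print('plate',onz(s,*c(*p),.191))
cc=(a+b)/2
print(proj(sd,cc),proj(sd,a),proj(sd,b),'seen top of fin crop (174,33)->',295+174/6,125+33/6)
print('tri fin far-top', tri(ray(s,*c(299,122)),ray(sd,295+172/6,125+33/6)))
E
```

```text
[0.5471 0.2948 0.227 ] [0.5426 0.2611 0.227 ] 0.034017564730153806 [0.5448 0.2779 0.227 ]
plate [0.5198 0.3025 0.191 ]
plate [0.576  0.2949 0.191 ]
plate [0.5692 0.2386 0.191 ]
plate [0.5114 0.2464 0.191 ]
[324.0042 131.2528] [323.3587 129.2936] [324.663  133.2525] seen top of fin crop (174,33)-> 324.0 130.5
tri fin far-top (array([0.5477, 0.2956, 0.2223]), [np.float64(0.0007545677075830754), np.float64(0.0007545677075828755)])
```

Call:
carry_out([
  [0.4, 30, -10, 0, 0, 0, 0.5],
  [0.8, 65, -30, 0, 0, 0, 0],
  [1.2, 95, -50, 0, 0, 0, 0],
  [1.6, 115, -65, 0, 0, 0, 0],
  [1.6, 125, -75, 0, 0, 0, 0],
  [1.6, 125, -90, 0, 0, 0, 0],
  [1.6, 125, -108, 0, 0, 0, 0],
  [1.6, 125, -120, 0, 0, 0, 0],
  [1.6, 125, -127, 0, 0, 0, 0],
  [1.6, 125, -127, 0, 0, 0, 0],
], grip_force=20)

```text
clock: 27.95
tcp_pos: [0.5448, 0.2769, 0.2188]
tool_rot: [0.001, 0.754, 0.657, -0.002]
force: [-0.2, -0.3, -0.2]
grip_width: 0.5
```

```bash
python3 look.py 23 0 640 0 400 1 wrist
```

```text
28.0 [0.5453 0.2772 0.2195] [ 0.0008  0.7541  0.6568 -0.0013] [ 0.519  -0.1766  0.0892] [-0.0714  0.0663  0.0095] 0.5016023572760957 [ 0.1666 -0.0447  0.3857]
```

View pics/c23.png

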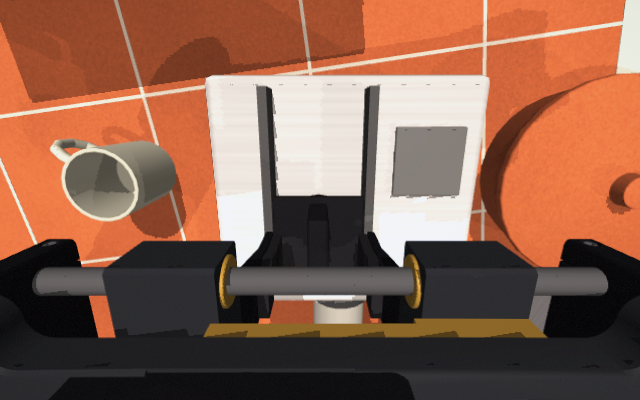

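Call:
carry_out([
  [0, 0, 0, 0, 0, 0, -0.5],
  [0, 0, 0, 0, 0, 0, -1],
  [0, 0, 0, 0, 0, 0, -1],
  [0, 0, 0, 0, 0, 0, -1],
  [0, 0, 0, 0, 0, 0, -1],
  [1.3, 10, 0, 0, 0, 0, -1],
  [2.6, 20, 0, 0, 0, 0, -1],
  [3.9, 30, 0, 0, 0, 0, -1],
  [5.2, 40, 0, 0, 0, 0, -1],
  [6.5, 50, 0, 0, 0, 0, -1],
], grip_force=20)

```text
clock: 29.0
tcp_pos: [0.5509, 0.3282, 0.2196]
tool_rot: [0.0, 0.754, 0.657, -0.002]
force: [-4.4, -0.6, 4.5]
grip_width: 0.132
```

Call:
carry_out([
  [0.3, 2, 0, 0, 0, 0, -1],
  [0.7, 4, 0, 0, 0, 0, -1],
  [1, 6, 0, 0, 0, 0, -1],
  [1.2, 8, 0, 0, 0, 0, -1],
  [1.4, 10, 0, 0, 0, 0, -1],
  [1.5, 11, 0, 0, 0, 0, -1],
  [1.6, 12, 0, 0, 0, 0, -1],
  [1.7, 13, 0, 0, 0, 0, -1],
  [1.8, 14, 0, 0, 0, 0, -1],
  [1.8, 14, 0, 0, 0, 0, -1],
])

```text
clock: 30.0
tcp_pos: [0.5519, 0.335, 0.2195]
tool_rot: [0.002, 0.755, 0.655, -0.007]
force: [-7.9, -10.3, 7.6]
grip_width: 0.132
```

```bash
python3 look.py 24 0 640 0 400 1 wrist
```

```text
30.05 [0.5519 0.335  0.2195] [ 0.002   0.7554  0.6552 -0.007 ] [ -8.8437 -11.5026   6.6116] [-2.7732  1.9447  0.0604] 0.1304982100430175 [ 0.6988 -0.4553  0.6242]
```

View pics/c24.png

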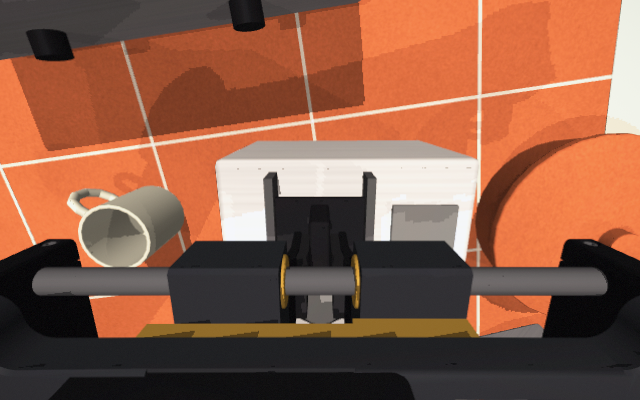

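Call:
carry_out([
  [-0.5, -5, 0, 0, 0, 0, -1],
  [-0.5, -5, 0, 0, 0, 0, -0.6],
  [-0.5, -5, 0, 0, 0, 0, -0.2],
  [-0.5, -5, 0, 0, 0, 0, 0],
  [-0.5, -5, 15, 0, 0, 0, 0],
  [-0.5, -5, 45, 0, 0, 0, 0],
  [-2, -20, 75, 0, 0, 0, -0.5],
  [-5, -50, 85, 0, 0, 0, -1],
  [-9, -90, 85, 0, 0, 0, -1],
  [-13, -130, 85, 0, 0, 0, -1],
])

```text
clock: 31.05
tcp_pos: [0.5396, 0.204, 0.3061]
tool_rot: [0.003, 0.755, 0.656, -0.006]
force: [0.1, -0.5, -0.4]
grip_width: 0.22
```

```bash
python3 look.py 25 220 430 0 160 3.7 wrist side top;python3 look.py 26 220 430 0 160 3.7 wrist; python3 - <<'E'
import cv2
a=cv2.imread('pics/side25.png')
cv2.imwrite('pics/s25c.png',cv2.resize(a[125:220,295:370],None,fx=6,fy=6,interpolation=cv2.INTER_CUBIC))
E
```

```text
31.2 [0.5397 0.2015 0.3064] [ 0.0019  0.7574  0.6529 -0.0055] [ 0.8342  1.2378 -0.2212] [ 0.0021  0.0179 -0.0045] 0.08573060907885084 [ 0.5781 -0.3281  0.9766]
31.25 [0.5395 0.2042 0.3059] [ 0.0018  0.7561  0.6544 -0.0056] [-0.2927  0.4523 -0.7633] [-0.0526  0.056   0.002 ] 0.05311810544232964 [ 0.5744 -0.3491  0.7495]
```

View pics/c26.png

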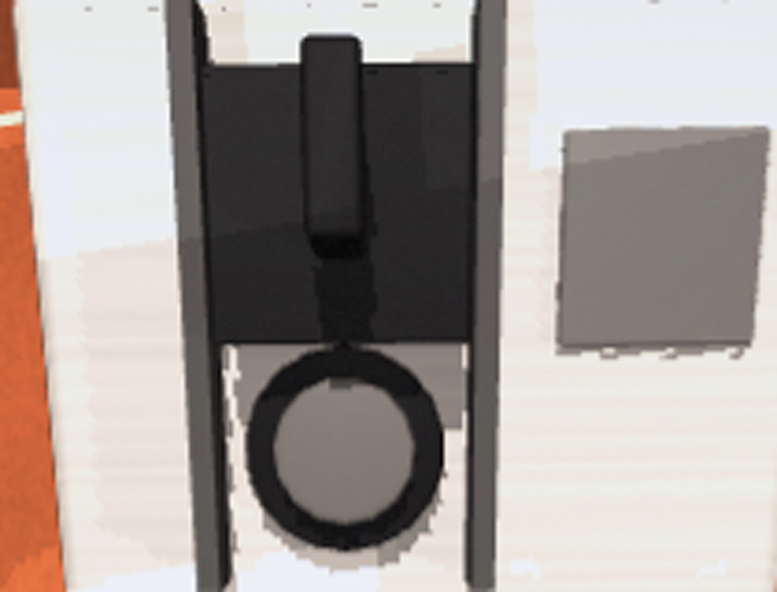

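View pics/s25c.png

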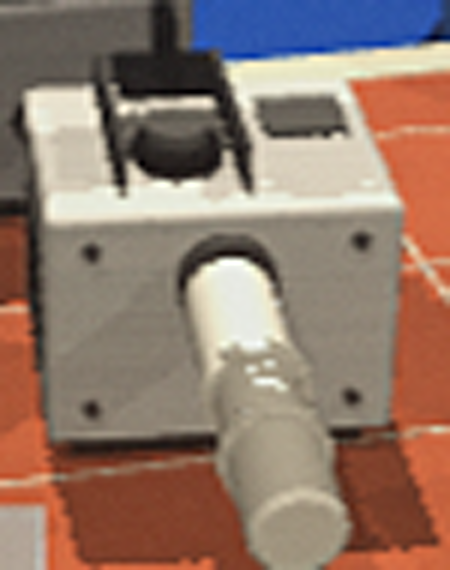

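```bash
python3 - <<'E'
from lev import *
import pickle
np.set_printoptions(precision=4,suppress=True)
s=pickle.load(open('wrist26.pkl','rb'));t=pickle.load(open('top25.pkl','rb'));sd=pickle.load(open('side25.pkl','rb'))
c=lambda x,y:(220+x/3.7-.3,y/3.7-.3)
print('button',onz(s,*c(344,450),.182),'tri',tri(ray(s,*c(344,450)),ray(sd,295+178/6,125+133/6)))
print('plate edge',onz(s,*c(340,343),.191))
print(sense()['grip_width'])
E
```

```text
button [0.5435 0.2692 0.182 ] tri (array([0.5444, 0.2686, 0.1731]), [np.float64(0.0011821361543062922), np.float64(0.001182136154306021)])
plate edge [0.5466 0.2934 0.191 ]
0.05311810544232964
```

Call:
carry_out([
  [1.5, 25, 0, 0.3, -0.2, 0.3, -1],
  [4.5, 55, -10, 0.6, -0.35, 0.7, -1],
  [4.5, 65, -30, 0.6, -0.35, 0.7, -1],
  [4.5, 65, -55, 0.6, -0.35, 0.7, -1],
  [4.5, 65, -75, 0.6, -0.35, 0.7, -1],
  [4.5, 65, -86, 0.6, -0.35, 0.7, -1],
  [4.5, 65, -92, 0.6, -0.35, 0.7, -1],
  [4.5, 65, -96, 0.6, -0.35, 0.7, -1],
  [4.5, 65, -98, 0.6, -0.35, 0.7, -1],
  [4.5, 65, -98, 0.6, -0.35, 0.7, -1],
])

```text
clock: 32.25
tcp_pos: [0.5444, 0.2694, 0.2084]
tool_rot: [-0.0, 0.752, 0.659, 0.001]
force: [-0.6, 0.2, 0.6]
grip_width: 0.006
```

```bash
python3 look.py 27 0 640 0 400 1 wrist side; python3 - <<'E'
import cv2
a=cv2.imread('pics/side27.png')
cv2.imwrite('pics/s27c.png',cv2.resize(a[110:190,290:370],None,fx=6,fy=6,interpolation=cv2.INTER_CUBIC))
E
```

```text
32.35 [0.5445 0.2693 0.2086] [-0.0001  0.7522  0.6589  0.0008] [-0.3783  0.2191 -0.2931] [-0.1352  0.073  -0.0258] 0.0038474323441712033 [-0.0693  0.0591  0.0622]
```

View pics/c27.png

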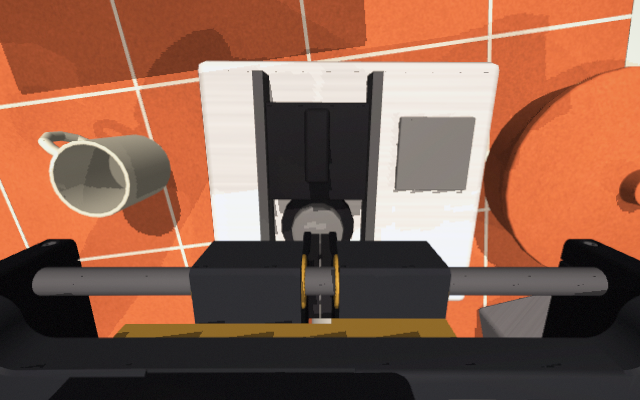

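View pics/s27c.png

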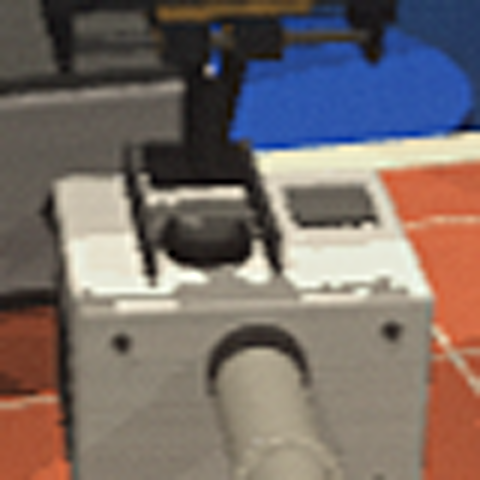

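```bash
python3 - <<'E'
from lev import *
import pickle
w=pickle.load(open('wrist27.pkl','rb'));sd=pickle.load(open('side27.pkl','rb'))
for p in [(.5444,.2693,.186),(.5435,.2692,.182),(.5440,.2600,.182)]:
    q=proj(sd,p);print(p,'side',q,'crop',(q-[290,110])*6,'wrist',proj(w,p))
print(np.array(w['world_from_camera'])[:3,3])
a=cv2.imread('pics/side27.png')
cv2.imwrite('pics/s27d.png',cv2.resize(a[125:165,305:345],None,fx=14,fy=14,interpolation=cv2.INTER_NEAREST))
E
```

```text
(0.5444, 0.2693, 0.186) side [324.33435259 143.57071944] crop [206.00611554 201.42431663] wrist [318.60133046 233.64212621]
(0.5435, 0.2692, 0.182) side [324.06483966 144.6937247 ] crop [204.38903793 208.16234823] wrist [317.30070029 231.69384555]
(0.544, 0.26, 0.182) side [324.91119832 145.79431403] crop [209.46718995 214.76588416] wrist [319.83507637 244.19009255]
[0.55472829 0.34402351 0.37286901]
```

View pics/s27d.png

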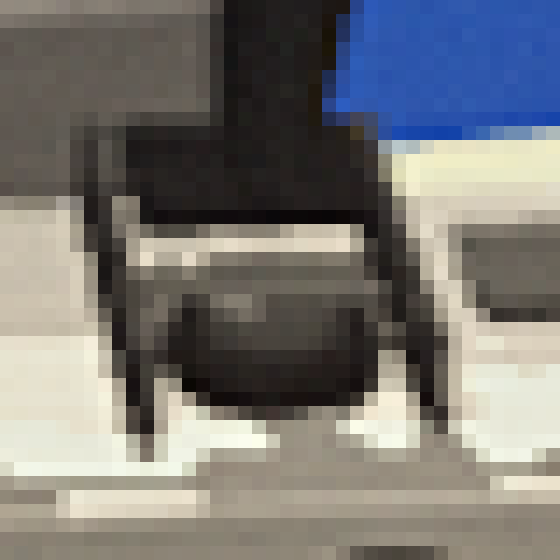

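```bash
python3 - <<'E'
import cv2
a=cv2.imread('pics/wrist27.png')
cv2.imwrite('pics/w27c.png',cv2.resize(a[170:250,250:390],None,fx=5,fy=5,interpolation=cv2.INTER_CUBIC))
E
```

```text
(no output)
```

View pics/w27c.png

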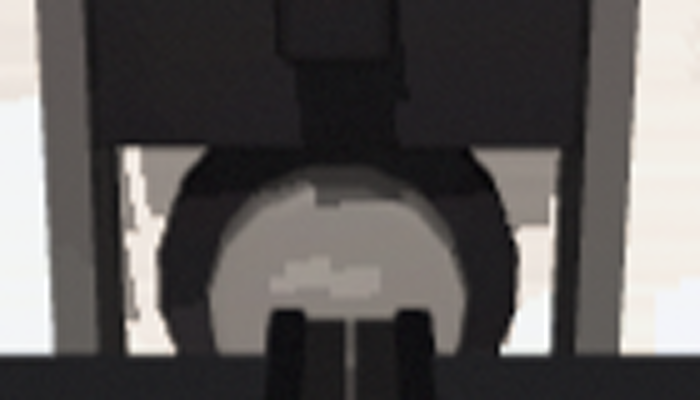

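Call:
carry_out([
  [0, 0, -2, 0, 0, 0, -1],
  [0, 0, -4, 0, 0, 0, -1],
  [0, 0, -5, 0, 0, 0, -1],
  [0, 0, -6, 0, 0, 0, -1],
  [0, 0, -7, 0, 0, 0, -1],
  [0, 0, -8, 0, 0, 0, -1],
  [0, 0, -9, 0, 0, 0, -1],
  [0, 0, -10, 0, 0, 0, -1],
  [0, 0, -11, 0, 0, 0, -1],
  [0, 0, -11, 0, 0, 0, -1],
])

```text
clock: 33.35
tcp_pos: [0.5444, 0.2693, 0.1974]
tool_rot: [-0.0, 0.752, 0.659, 0.001]
force: [0.4, 0.2, 0.2]
grip_width: 0.002
```

```bash
python3 look.py 28 250 390 170 250 5 wrist side; python3 - <<'E'
import cv2
a=cv2.imread('pics/side28.png')
cv2.imwrite('pics/s28d.png',cv2.resize(a[125:165,305:345],None,fx=14,fy=14,interpolation=cv2.INTER_NEAREST))
E
```

```text
33.45 [0.5445 0.2693 0.1976] [-0.0001  0.7522  0.659   0.0008] [ 0.2137 -0.3907 -0.1698] [-0.0866  0.0821  0.0133] 0.002726329531638097 [-0.0669  0.0564  0.0599]
```

View pics/c28.png

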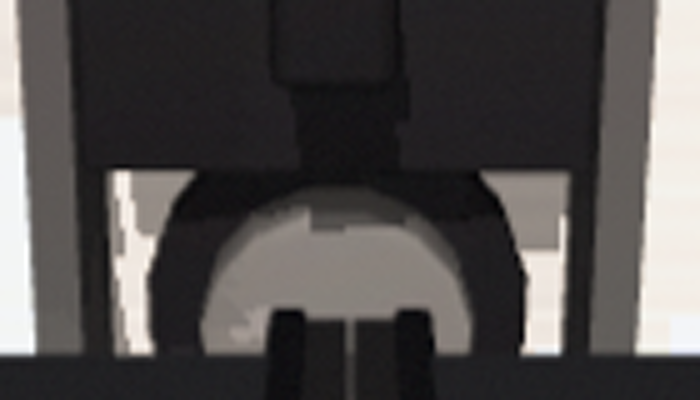

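View pics/s28d.png

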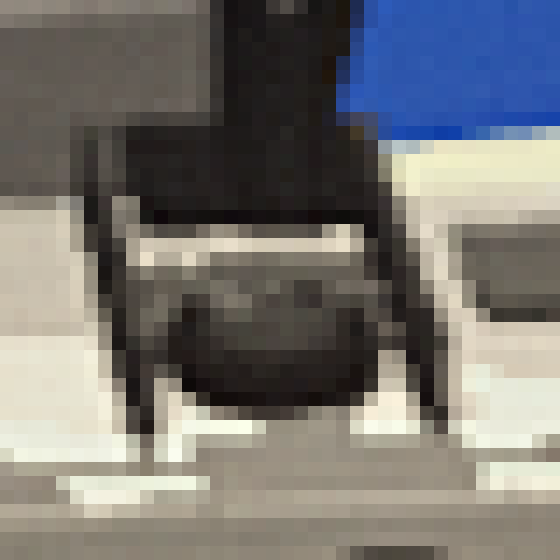

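Call:
carry_out([
  [0, 0, -1, 0, 0, 0, -1],
  [0, 0, -2, 0, 0, 0, -1],
  [0, 0, -3, 0, 0, 0, -1],
  [0, 0, -4, 0, 0, 0, -1],
  [0, 0, -5, 0, 0, 0, -1],
  [0, 0, -6, 0, 0, 0, -1],
  [0, 0, -7, 0, 0, 0, -1],
  [0, 0, -8, 0, 0, 0, -1],
  [0, 0, -8, 0, 0, 0, -1],
  [0, 0, -8, 0, 0, 0, -1],
])

```text
clock: 34.45
tcp_pos: [0.5444, 0.2693, 0.1896]
tool_rot: [-0.0, 0.752, 0.659, 0.001]
force: [0.2, -0.6, 0.2]
grip_width: 0.004
```

```bash
python3 look.py 29 250 390 170 250 5 wrist side; python3 - <<'E'
import cv2
a=cv2.imread('pics/side29.png')
cv2.imwrite('pics/s29d.png',cv2.resize(a[95:175,285:365],None,fx=7,fy=7,interpolation=cv2.INTER_CUBIC))
E
```

```text
34.55 [0.5445 0.2693 0.1896] [-0.0001  0.7522  0.6589  0.0008] [-0.6174  0.4465  0.3965] [-0.1213  0.0388 -0.0036] 0.005387642101895915 [-0.067   0.0599  0.0624]
```

View pics/c29.png

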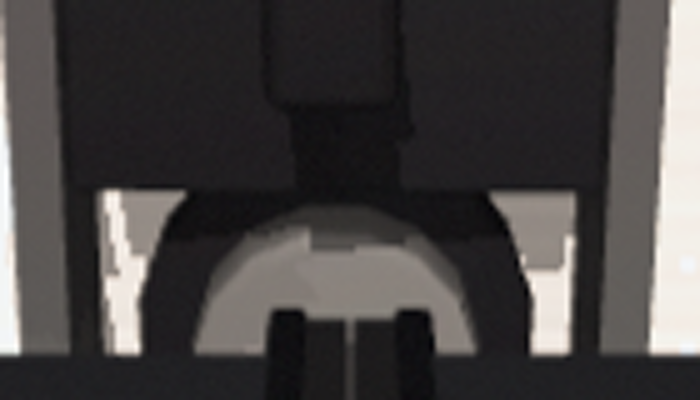

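View pics/s29d.png

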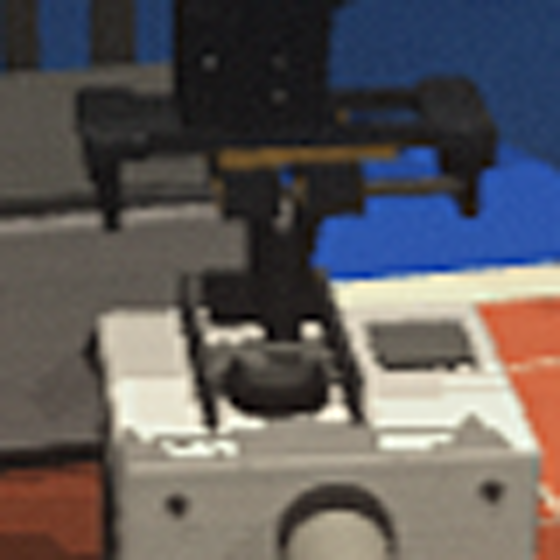

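Call:
carry_out([
  [0, 0, -1, 0, 0, 0, -1],
  [0, 0, -2, 0, 0, 0, -1],
  [0, 0, -3, 0, 0, 0, -1],
  [0, 0, -4, 0, 0, 0, -1],
  [0, 0, -5, 0, 0, 0, -1],
  [0, 0, -6, 0, 0, 0, -1],
  [0, 0, -7, 0, 0, 0, -1],
  [0, 0, -8, 0, 0, 0, -1],
  [0, 0, -9, 0, 0, 0, -1],
  [0, 0, -10, 0, 0, 0, -1],
])

```text
clock: 35.55
tcp_pos: [0.5445, 0.2693, 0.1796]
tool_rot: [-0.0, 0.752, 0.659, 0.001]
force: [-0.7, 0.5, 0.2]
grip_width: 0.009
```

```bash
python3 look.py 30 250 390 170 250 5 wrist side; python3 - <<'E'
import cv2
a=cv2.imread('pics/side30.png')
cv2.imwrite('pics/s30d.png',cv2.resize(a[95:175,285:365],None,fx=7,fy=7,interpolation=cv2.INTER_CUBIC))
E
```

```text
35.65 [0.5444 0.2693 0.1795] [-0.0001  0.7522  0.6589  0.0006] [ 0.598   0.0195 -0.232 ] [-0.1177  0.0302  0.0058] 0.0078874845881259 [-0.0618  0.0447  0.0631]
```

View pics/s30d.png

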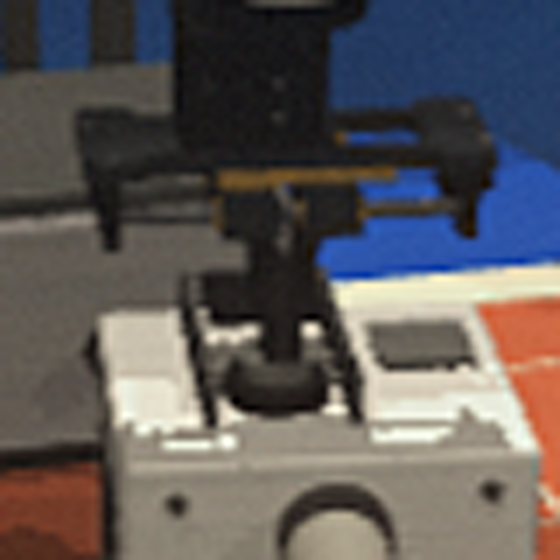

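Call:
carry_out([
  [0, 0, -1, 0, 0, 0, -1],
  [0, 0, -2, 0, 0, 0, -1],
  [0, 0, -2.5, 0, 0, 0, -1],
  [0, 0, -3, 0, 0, 0, -1],
  [0, 0, -3.5, 0, 0, 0, -1],
  [0, 0, -4, 0, 0, 0, -1],
  [0, 0, -4.5, 0, 0, 0, -1],
  [0, 0, -5, 0, 0, 0, -1],
  [0, 0, -5.5, 0, 0, 0, -1],
  [0, 0, -6, 0, 0, 0, -1],
])

```text
clock: 36.65
tcp_pos: [0.5445, 0.2693, 0.1736]
tool_rot: [-0.0, 0.752, 0.659, 0.001]
force: [-0.3, 0.7, 2.7]
grip_width: 0.004
```

```bash
python3 look.py 31 250 390 170 250 5 wrist side; python3 - <<'E'
import cv2
a=cv2.imread('pics/side31.png')
cv2.imwrite('pics/s31d.png',cv2.resize(a[95:175,285:365],None,fx=7,fy=7,interpolation=cv2.INTER_CUBIC))
E
```

```text
36.75 [0.5445 0.2693 0.1736] [-0.0001  0.7522  0.6589  0.0008] [-0.537  -0.1409  3.3881] [-0.1384  0.1913  0.0128] 0.004424580737413162 [-0.0677  0.0639  0.0639]
```

View pics/s31d.png

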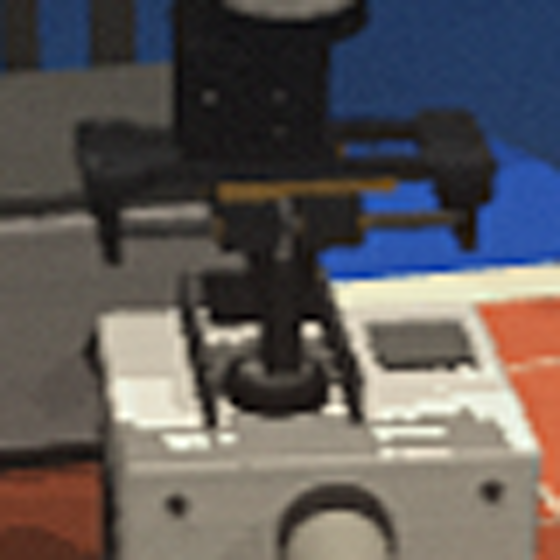

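View pics/c31.png

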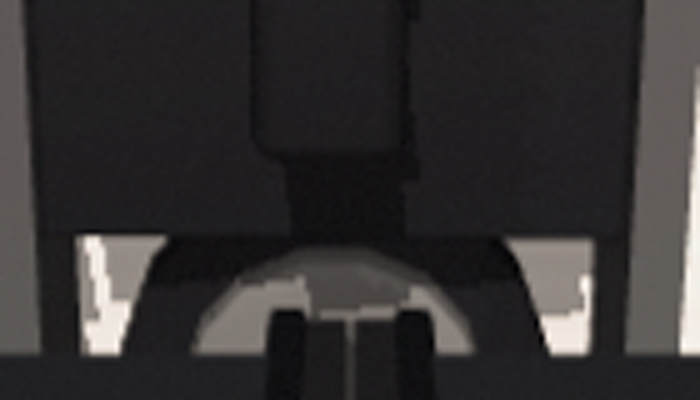

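Call:
carry_out([
  [0, 0, -1, 0, 0, 0, -1],
  [0, 0, -2, 0, 0, 0, -1],
  [0, 0, -3, 0, 0, 0, -1],
  [0, 0, -4, 0, 0, 0, -1],
  [0, 0, -4.5, 0, 0, 0, -1],
  [0, 0, -5, 0, 0, 0, -1],
  [0, 0, -5.5, 0, 0, 0, -1],
  [0, 0, -6, 0, 0, 0, -1],
  [0, 0, -6, 0, 0, 0, -1],
  [0, 0, -6, 0, 0, 0, -1],
])

```text
clock: 37.75
tcp_pos: [0.5447, 0.2693, 0.1726]
tool_rot: [-0.002, 0.752, 0.659, 0.002]
force: [-12.4, -2.2, 35.0]
grip_width: 0.006
```

```bash
python3 look.py 32 250 390 170 250 5 wrist
```

```text
37.8 [0.5447 0.2694 0.1726] [-0.0021  0.7522  0.659   0.0016] [-12.2867  -1.5501  33.6974] [-0.6719  2.8962 -0.0864] 0.007894268700895327 [-0.3042 -0.0248  0.0583]
```

View pics/c32.png

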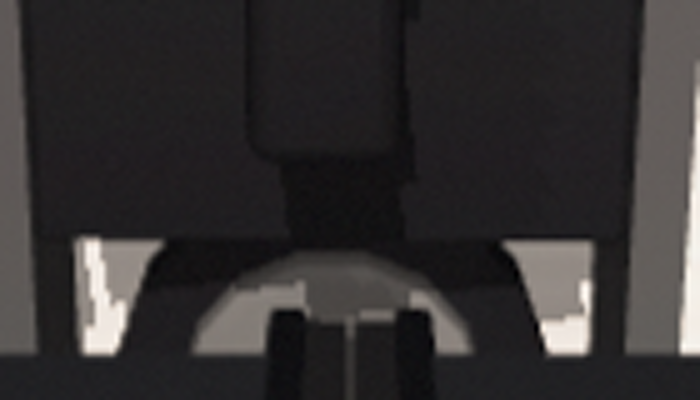

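Call:
carry_out([
  [0, 0, 1, 0, 0, 0, -1],
  [0, 0, 5, 0, 0, 0, -1],
  [0, 0, 12, 0, 0, 0, -1],
  [0, 0, 25, 0, 0, 0, -1],
  [0, 0, 50, 0, 0, 0, -1],
  [0, 0, 85, 0, 0, 0, -1],
  [0, -10, 120, 0, 0, 0, -1],
  [-2, -30, 150, 0, 0, 0, -1],
  [-5, -60, 170, 0, 0, 0, -1],
  [-8, -90, 175, 0, 0, 0, -1],
])

```text
clock: 38.8
tcp_pos: [0.5379, 0.1783, 0.3504]
tool_rot: [-0.001, 0.752, 0.659, 0.003]
force: [0.1, -0.3, 1.3]
grip_width: 0.007
```

```bash
python3 look.py 33 0 640 0 400 1 wrist side top; python3 - <<'E'
import cv2
a=cv2.imread('pics/side33.png')
cv2.imwrite('pics/s33d.png',cv2.resize(a[125:225,290:370],None,fx=6,fy=6,interpolation=cv2.INTER_CUBIC))
E
```

```text
38.95 [0.5371 0.1767 0.3489] [-0.0024  0.7537  0.6572  0.0026] [-0.9564 -0.1602 -0.0665] [-0.0985  0.0797  0.0206] 0.009255217386811948 [-0.4022  0.0455  0.3199]
```

View pics/c33.png

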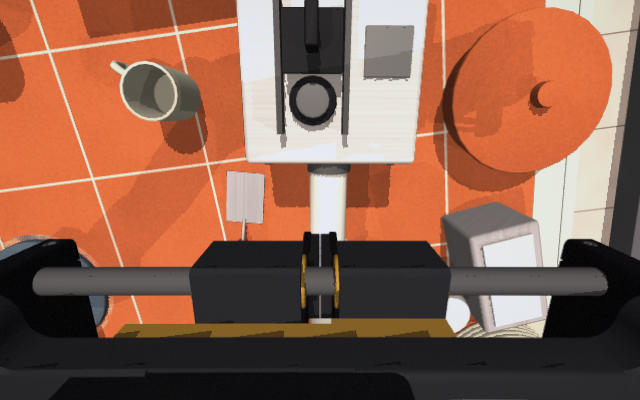

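View pics/s33d.png

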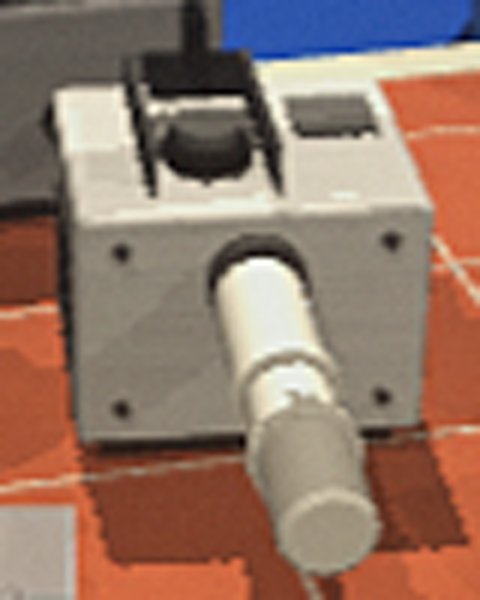

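View pics/top33.png

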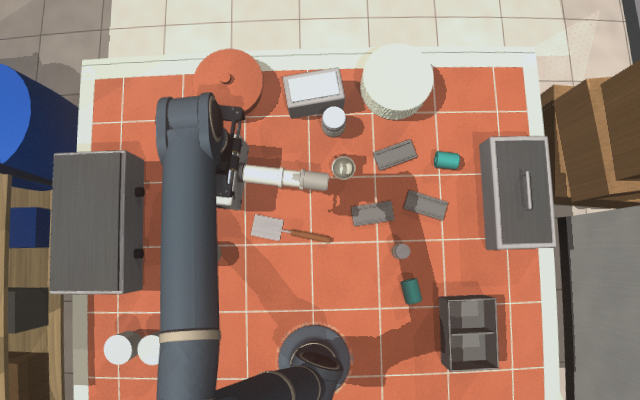

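```bash
python3 - <<'E'
from h import *
import pickle
t=pickle.load(open('top33.pkl','rb'));sd=pickle.load(open('side33.pkl','rb'))
a=cv2.imread('pics/top33.png');cv2.imwrite('pics/t33.png',cv2.resize(a[150:210,230:340],None,fx=7,fy=7,interpolation=cv2.INTER_CUBIC))
r=np.array([.5508,.1835,.116]);u=np.array([-.1305,-.9914,0])
for d,z,n in [(100,.145,'sleeve end'),(170,.145,'drum end'),(238,.141,'cap end')]:
    p=r+u*d/1000;p[2]=z;q=proj(t,p);print(n,(q-[230,150])*7)
p=r+u*.238;p[2]=.116;print('side cap face centre',(proj(sd,p)-[290,125])*6)
E
```

```text
sleeve end [333.29350465 169.7890139 ]
drum end [510.30640761 187.7282722 ]
cap end [682.83870885 206.95665922]
side cap face centre [328.71021351 529.85994809]
```

View pics/t33.png

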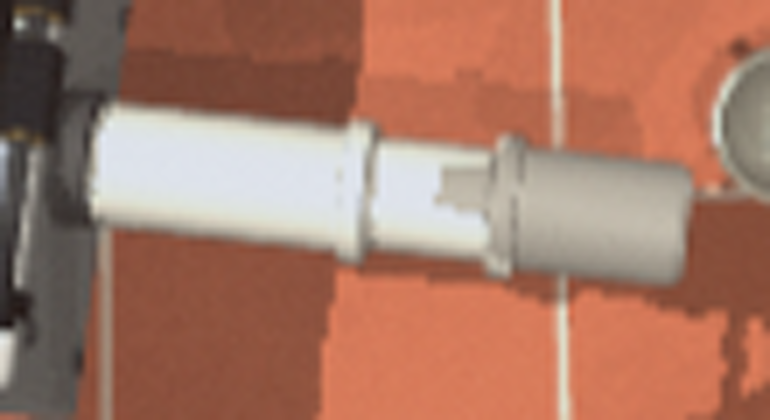

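```bash
python3 -c "
from cell import bot,sense
print(abs(sense()['qvel']).max());print(bot.finish_job())"
```

```text
0.06444217799243233
the job is handed in; nothing more can be done
None
```

The dough roller is back together and the job is handed in, at about 39 s on the robot's clock; no verdict is reported. The sleeve, drum and white cap are on the shaft, each pushed until it met resistance (about 7, 10 and 5 N). I then slid the lock tab about 58 mm, to its stop. After that I pressed the start button until it stopped moving, with 35 N on the wrist, and raised the gripper clear.

**Last checks:** In the final pictures the three parts sit in order with no visible gap. The cap's end is within about 2 mm of its expected place. The tab is aside and the bowl, jar, mug, tin and spatula look unmoved. Neither the button's travel nor its return was measured directly: it looks up again, and the fully-down press is judged from the force and the tool stopping.

**What disagreed:**
- **Fingertips:** they seemed to end about 27 mm higher than the text says. I saw this in the grip widths (42 mm on the 50 mm sleeve) and in how late the button was touched. The parts were therefore held above their middles, but nothing slipped.
- **Side camera:** with the wrist camera it put the fin about 5 mm and the button about 9 mm lower than the text. I pressed by force rather than by those heights.

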